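# Gauge a shoe last between spring anvil and sliding jaw

### The arm

A 6-joint arm with a two-finger parallel gripper is mounted at the origin on the work surface. World frame = base frame: x ahead of the robot, y to its left, z up, the work surface at z = 0. Lengths are in mm, angles in rad, forces in N, time in s.
With the tool pointing down it reaches from about 275 to 750 mm from the base axis. Payload 10.2 kg.
Tool frame: the origin (TCP) lies at the centre of the arm's flange, where the gripper is bolted on; the fingertips stand ctrl.tip_reach ahead of it and the grasp point (between the pads) lies 155 mm ahead of it (ctrl.tip_reach is the distance from the TCP to the fingertips, in mm); z points along the fingers, y is the direction in which the jaws open and shut (so a half turn about z gives the same grasp; the last joint's range is limited). The gripper opens to 85 mm and grips with 20 to 120 N. Pads are 22 mm wide; open, the fingers measure 114 mm over their backs; the gripper's body (76 mm by 85 mm) begins 54 mm behind the grasp point. The pads swing forward as they close: fully open they stand 13 mm farther back than shut.
Start: joints at [0.901, 0.313, 1.498, -0, 1.331, -0.223], TCP at [226.857, 473.464, 404.694] pointing down, gripper open.
Joint ranges: [-2.94, 2.94], [-0.97, 2.17], [0.19, 2.56], [-1.23, 4.37], [0.02, 3.11], [-2.88, 2.88]. Speed limits (rad/s): [2.39, 2.39, 3.01, 3.14, 3.14, 3.14].

### API

Orientations are given as a unit quaternion [w, x, y, z].
In Python, from rig import ctrl, viewer gives the robot as it stands.
- The arm moves only by the tool drive_tool, never from a script. Its argument "rows" is a list that holds one entry, the list of rows, each a list of 6 numbers: the shift along the world's x, y, z normalised to -1 to 1, where 1 is 0.1 m, then the turn, a rotation vector about the world's x, y, z normalised to -1 to 1, where 1 is 90 degrees. A call has 1 to 10 rows; each row is the pose to reach, as a shift and turn from the pose measured when the call began; what a row does not reach only later rows make up. A row lasts 1/8 s, in which the tool goes at most 62.5 mm and 10.7 degrees, less where a joint would pass 70% of its speed; a pose out of reach is approached as far as the arm can. A call with a number of a shift or a turn outside -1 to 1 is refused whole. A call with a gripper value outside its range is refused whole. "fingers" is the opening, from -1 (shut) to 1 (fully open), set as the call begins (left out, the last holds). The fingers move at their own pace and stop on an object; "force" is the grip in N (left out, the last holds). Time passes only in rows, so rows that repeat a pose let the fingers close. It gives the time, the measured TCP pose, the force and the opening at its end, in the units of the state.
- ctrl.sense(): the state, without advancing time (a new reading comes with each control period).
- viewer.capture(name): name is "scene" or "top" or "wrist"; returns the picture (480x640x3 uint8, red, green, blue); there is no depth.
- viewer.calibration(name): a dict with "mtx" (3x3 intrinsics, pixels), "dist_coeffs" ([k1, k2, p1, p2, k3] as OpenCV has them; the pictures are not rectified), "extrinsics" (4x4, takes a point from camera to world coordinates). Camera axes: x right, y up, looking along -z (the intrinsics and any distortion apply to the point x, -y, -z); pixel columns grow to the right and rows downward; lengths in mm; the calibration is good to about 2 mm. A picture is of the moment at which its call begins: read the wrist's pose just before it. calibration takes no time and is no camera call; for the wrist camera it gives the pose at the moment of the call.
- ctrl.finish_job(): hands the job in, once; it reports no verdict.
The state is a dict: "time_s": time; "joints": joint angles; "dq": joint speeds; "tau": joint torques, N m; "eef_pos": TCP position; "ee_rot": TCP orientation; "force": force on the tool from outside, world axes, zero at the start; "wrist_torque": the same for the moment, N m; "grip_width": opening from 0.0 (shut) to 1.0 (fully open).
Only numpy, scipy, OpenCV 4.12 (cv2) and the standard library are available. Lean on these libraries where they do the work, as an engineer would, in place of code of your own. Each camera call takes 0.05 s, during which the arm holds its last target.

### The job

Lay the beech-wood shoe last in the sloping length gauge, sole flat on the bed, one side against the ledge along the bed's lower edge and heel towards the steel spring anvil, and let go of it. Then slide the yellow jaw gently along until the last is lightly pinched, its toe on the jaw and its heel pushing the anvil in by about two millimetres (about 4 to 8 newtons, never a hard squeeze), and leave it pinched there for the reading. Do not disturb the blue last or the other things on the bench.

Things in the scene. Friction and masses are not known exactly. Their poses are not given: they have to be found in the camera images.
- last: Beech-wood shoe last lying sole down, 0.2 to 0.4 kg, 62 mm wide. Origin: on the sole under the centre of the round heel; x heel to toe, z up from the sole. Heel: upright round, radius 31 mm, 56 mm high, brass disc on top. Toe: round, radius 31 mm, sides straight to 26 mm height; tip 146 to 168 mm from the origin: a telescopic piece set to an unknown length, stiff (holds over 50 N).
- last_waist (a point): Where to grip the last: centre of its waist, at last x = 58 mm, 22 mm above the sole. The waist is a straight block 48 mm wide (last y), 40 mm high, with a narrower sloping instep up to 54 mm above it, free from last x = 31 mm to 84 mm. Axes as the last's.
- bed: Bed of the fixed length gauge: aluminium plate 130 x 370 mm, sloping 28 degrees. Origin: middle of its lower edge, on its top surface. x up the slope (away from the robot, to its right), y along the bed from the anvil's end to the jaw's end, z square out of the bed (up and to the robot's left). A last in place has its x along bed y, its z along bed z and its origin at bed x = 39 mm, bed z = 0.
- bed_ledge (a point): Middle of the gap in the ledge, on the bed surface at bed x = 8 mm (the ledge's inner face), bed y = -17 mm. The dark ledge runs along the bed's lower edge, bed x 0 to 8 mm, 16 mm high, in two pieces: bed y = -135 to -75 mm and 40 to 130 mm. Between them is room for a finger. Axes as the bed's.
- lamp (a point): Middle of the white tube lamp over the bed, 20 mm thick, 330 mm long, level, along bed y; at bed x = 147 mm, z = 190 mm, that is 237 mm above the bed's lower edge. A hand pointing straight down does not fit under it; one leaning square to the bed does. Its two posts stand behind the bed. Axes as the bed's.
- anvil: Spring anvil at the bed's -y end: steel plate 56 mm wide (bed x), 2 to 42 mm high (bed z), before a green housing. Origin: in its contact face, on the bed's surface, at bed x = 39 mm; axes as the bed's; faces +y. Untouched it stands at bed y = -140 mm; it yields 1 mm per 2 N towards -y, for 9 mm, then stops hard. A red pointer on top moves with it.
- jaw: Sliding jaw: yellow plate 70 mm wide (bed x), 12 mm thick, 54 mm high, a dark foot behind it to jaw y = 56 mm, 18 mm high. Origin: in its contact face, on the bed's surface, at bed x = 39 mm; axes as the bed's; faces -y, to the anvil. Slides along bed y only, bed y 20 to 140 mm, with 6 N friction, and stays where left. A last pushed along the bed adds 1 to 4 N before it meets the anvil.
- jaw_grip (a point): Centre of the black grip block on the jaw, 12 mm behind the contact face (jaw y) and 76 mm out from the bed (z). The block is 34 mm (bed x) by 24 mm (bed y) by 44 mm (z 54 to 98 mm). To push or to pinch. Axes as the bed's.
- blue_last: Small blue plastic last, 147 x 54 x 42 mm; leave alone. Origin under its heel, x to the toe.
- polish_tin: Red polish tin, 84 mm across, 26 mm high; leave alone. Origin: centre of its underside.
- brush: Brush lying on the bench; leave alone.
- glue: Yellow glue bottle, 60 mm across, 150 mm high, upright; leave alone. Origin: centre of its underside.
- thread: Black thread cone, 70 mm across, 150 mm high, upright; leave alone. Origin: centre of its underside.
- hammer: Hammer lying on the bench; leave alone.
- cup: Steel cup, 76 mm across, 80 mm high; leave alone. Origin: centre of its underside.
There are look-alikes about, which are no part of the job. What is shaped like the last but orange is not meant.

How it is judged:
By the outcome, as a careful person would: the job done as asked, in the order asked, and still so for the second after the job is handed in, with the robot touching nothing.
It also fails if it takes over 50 s, if anything falls off the work surface, if the arm or the gripper's body presses on something with over 40 N, if the wrist force passes 120 N, or if a joint passes its speed limit or range.

## Working session

There is one attempt and no reset: what is moved stays moved. The work goes in short steps, Python scripts to look and compute and a tool call to move; the robot and the scene stay as the last step left them, time stands still between calls to the robot, and variables do not carry over. Pictures are saved under pics/ and viewed, and the job is handed in when it is done.

Besides the shell and the picture viewer there is one more tool, called as name([rows], argument=value, ...), one row to a line, values as JSON. drive_tool: Moves the arm, as the interface text tells. Scaled input: -1 to 1 covers 0.1 m each way for a shift and 90 degrees each way for a turn. Its arguments: {"type":"object","properties":{"rows":{"type":"array","items":{"type":"array","items":{"type":"array","items":{"type":"number"}}}},"fingers":{"type":"number"},"force":{"type":"number"}},"required":["rows"]}

```bash
ls; mkdir -p pics; python3 - <<'E'
from rig import ctrl, viewer
import cv2
print(ctrl.sense(), ctrl.tip_reach)
for n in ["scene","top","wrist"]:
    im=viewer.capture(n); cv2.imwrite(f"pics/{n}0.png",im[:,:,::-1]); c=viewer.calibration(n); print(n,c)
E
```

```text
pics
{'time_s': 0.0, 'joints': array([ 9.00587196e-01,  3.13455144e-01,  1.49845177e+00, -5.05699690e-05,
        1.33100878e+00, -2.23410900e-01]), 'dq': array([ 0.00044505, -0.00092654,  0.0014219 , -0.00077009,  0.00074862,
        0.00088834]), 'tau': array([-9.93792710e-04, -4.12267792e+01, -2.59744477e+01, -1.90213964e-04,
        4.16349736e-03,  1.59654468e-05]), 'eef_pos': array([226.8354108 , 473.42038753, 404.12676918]), 'ee_rot': array([-2.63688808e-04,  2.21539624e-01,  9.75151146e-01, -6.07187162e-04]), 'force': array([ 0.59161959,  0.34959417, -0.8843521 ]), 'wrist_torque': array([-0.04025138, -0.03222122,  0.01460129]), 'grip_width': 1.0025226169517958} 173.4
scene {'mtx': array([[541.63425645,   0.        , 321.48738525],
       [  0.        , 541.63425645, 236.6780938 ],
       [  0.        ,   0.        ,   1.        ]]), 'dist_coeffs': array([-0.00887373,  0.        ,  0.        ,  0.        ,  0.        ]), 'extrinsics': array([[ 4.57913017e-01, -7.12493311e-01,  5.31666202e-01,
         1.38118909e+03],
       [ 8.88928222e-01,  3.74408623e-01, -2.63865118e-01,

[... 723 characters left out ...]
       [ 0.00000000e+00,  0.00000000e+00,  0.00000000e+00,
         1.00000000e+00]])}
wrist {'mtx': array([[426.27954974,   0.        , 315.04361298],
       [  0.        , 426.27954974, 238.76153501],
       [  0.        ,   0.        ,   1.        ]]), 'dist_coeffs': array([-0.01034978,  0.        ,  0.        ,  0.        ,  0.        ]), 'extrinsics': array([[ 4.31916923e-01, -8.69726929e-01, -2.38794556e-01,
         1.67507487e+02],
       [ 9.01910979e-01,  4.15889301e-01,  1.16587625e-01,
         5.02272198e+02],
       [-2.08729577e-03, -2.65727600e-01,  9.64045894e-01,
         3.74268297e+02],
       [ 0.00000000e+00,  0.00000000e+00,  0.00000000e+00,
         1.00000000e+00]])}
```

View pics/scene0.png

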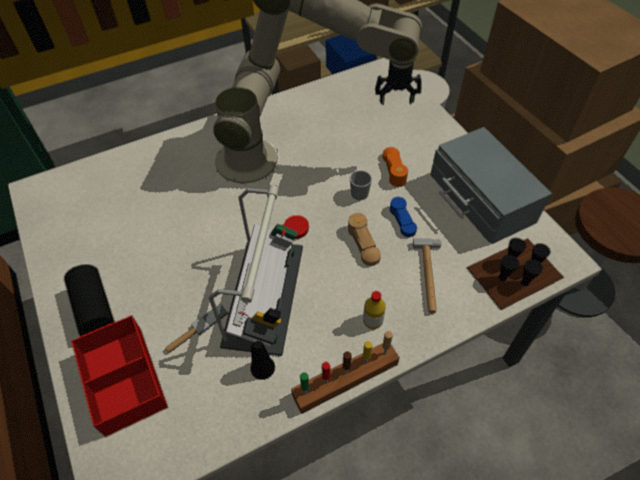

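View pics/top0.png

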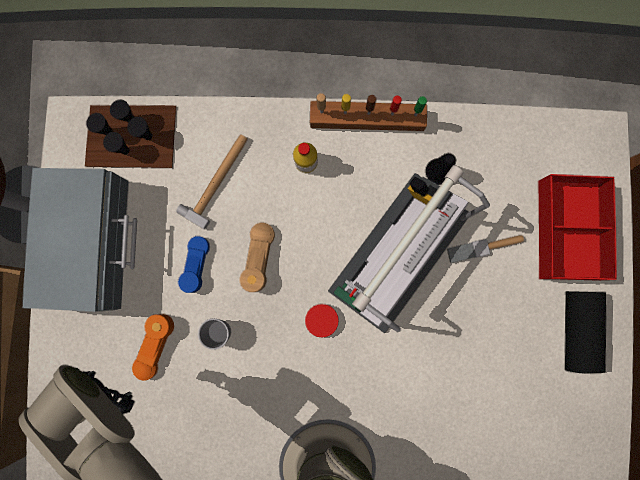

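View pics/wrist0.png

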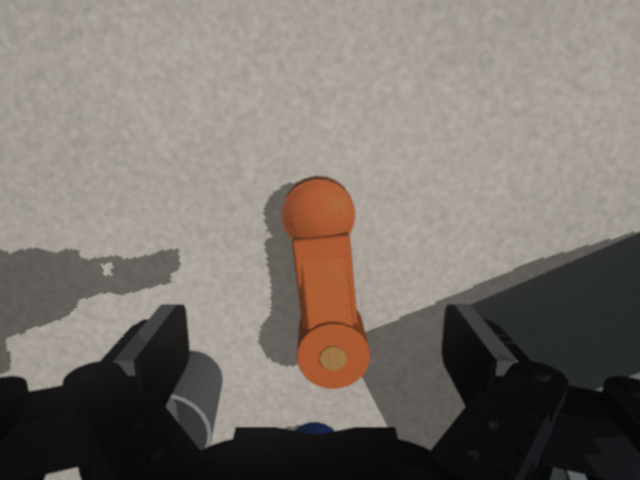

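```bash
python3 - <<'E'
import cv2
t=cv2.imread("pics/top0.png"); s=cv2.imread("pics/scene0.png")
def crop(im,x,y,w,h,f,name):
    cv2.imwrite("pics/"+name,cv2.resize(im[y:y+h,x:x+w],None,fx=f,fy=f,interpolation=cv2.INTER_CUBIC))
crop(t,225,210,70,90,6,"t_last.png")
crop(t,320,145,180,190,3.1,"t_bed.png")
crop(s,330,200,70,80,7,"s_last.png")
crop(s,210,170,110,190,3.1,"s_bed.png")
E
```

```text
(no output)
```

View pics/t_last.png

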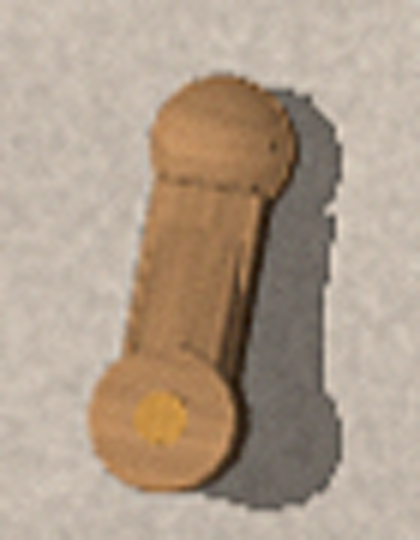

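View pics/t_bed.png

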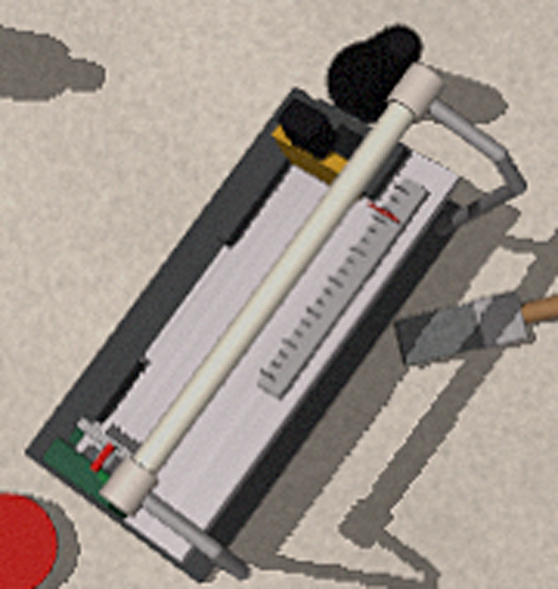

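View pics/s_last.png

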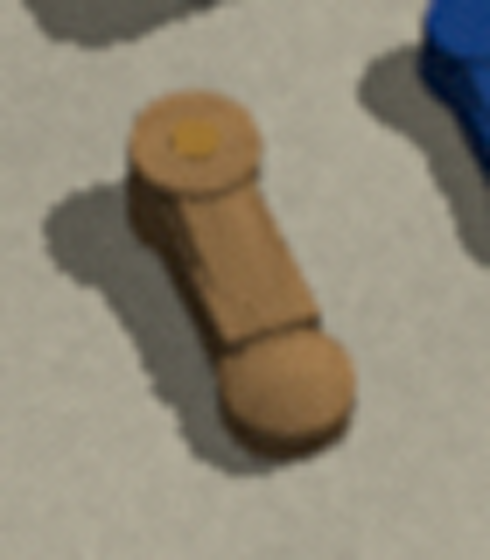

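View pics/s_bed.png

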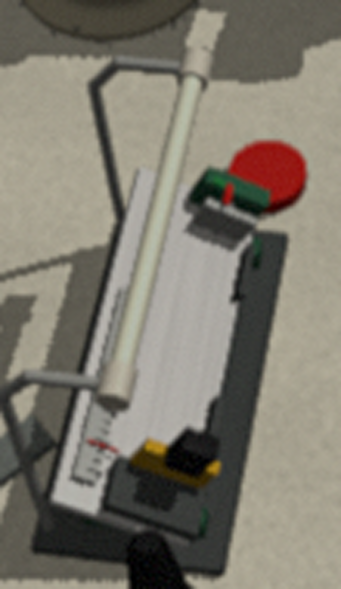

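```bash
cat > h.py <<'E'
import cv2, numpy as np
from rig import ctrl, viewer
from scipy.spatial.transform import Rotation as R
def cal(n):
    c=viewer.calibration(n); return c
def proj(c,P):
    P=np.atleast_2d(P).astype(float); E=c["extrinsics"]
    q=(P-E[:3,3])@E[:3,:3]; q=q*[1,-1,-1]
    return cv2.projectPoints(q.reshape(-1,1,3),np.zeros(3),np.zeros(3),c["mtx"],c["dist_coeffs"])[0].reshape(-1,2)
def ray(c,uv):
    x=cv2.undistortPoints(np.array(uv,float).reshape(-1,1,2),c["mtx"],c["dist_coeffs"]).reshape(-1,2)
    d=np.c_[x[:,0],-x[:,1],-np.ones(len(x))]@c["extrinsics"][:3,:3].T
    return c["extrinsics"][:3,3],d/np.linalg.norm(d,axis=1)[:,None]
def atz(c,uv,z):
    o,d=ray(c,uv); return o+d*((z-o[2])/d[:,2])[:,None]
def tri(c1,u1,c2,u2):
    o1,d1=ray(c1,u1);o2,d2=ray(c2,u2);d1=d1[0];d2=d2[0]
    A=np.c_[d1,-d2];s=np.linalg.lstsq(A,o2-o1,rcond=None)[0]
    p=o1+d1*s[0];q=o2+d2*s[1];return (p+q)/2,np.linalg.norm(p-q)
def crop(im,x,y,w,h,f,name):
    cv2.imwrite("pics/"+name,cv2.resize(im[y:y+h,x:x+w],None,fx=f,fy=f,interpolation=cv2.INTER_CUBIC))
E
python3 - <<'E'
from h import *
t=cv2.imread("pics/top0.png"); s=cv2.imread("pics/scene0.png")
crop(t,320,230,100,105,5.7,"tb1.png"); crop(t,390,150,100,100,5.9,"tb2.png")
crop(s,220,210,90,80,7,"sb1.png"); crop(s,215,280,90,80,7,"sb2.png")
T=cal("top");S=cal("scene")
print(tri(T,(252,279.3),S,(357.9,219.6)))
print(atz(T,[(252,279.3)],56),atz(S,[(357.9,219.6)],56))
E
```

```text
(array([468.81432962, 202.0312681 ,  50.72886202]), np.float64(4.316839609506837))
[[467.89707931 199.31620397  56.        ]] [[472.98175105 201.86866326  56.        ]]
```

View pics/tb1.png

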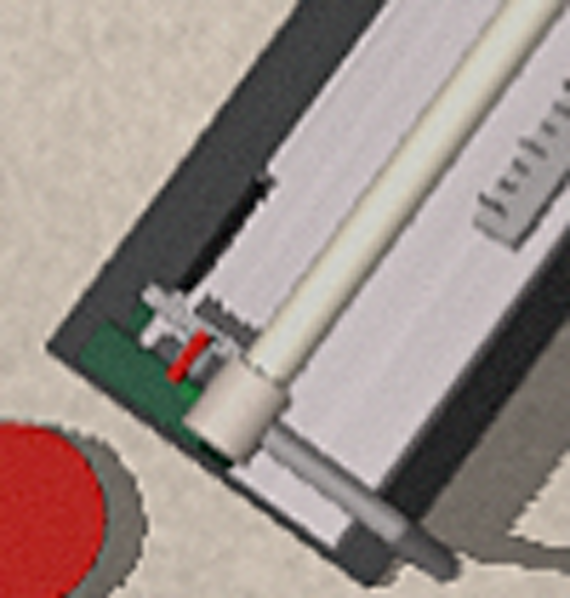

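View pics/tb2.png

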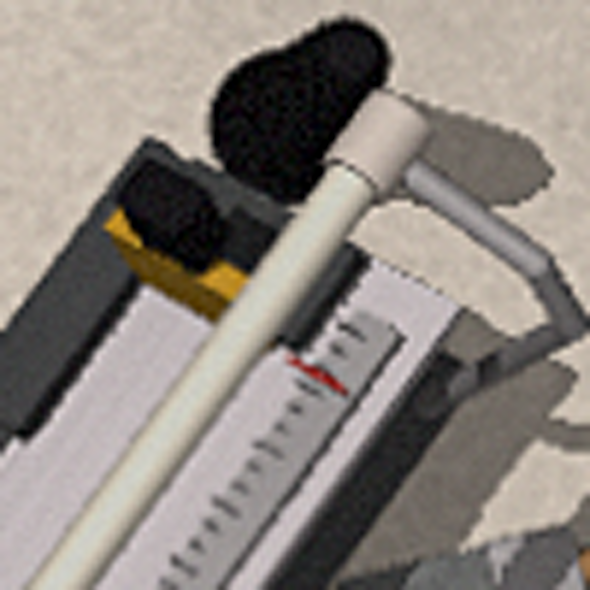

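View pics/sb1.png

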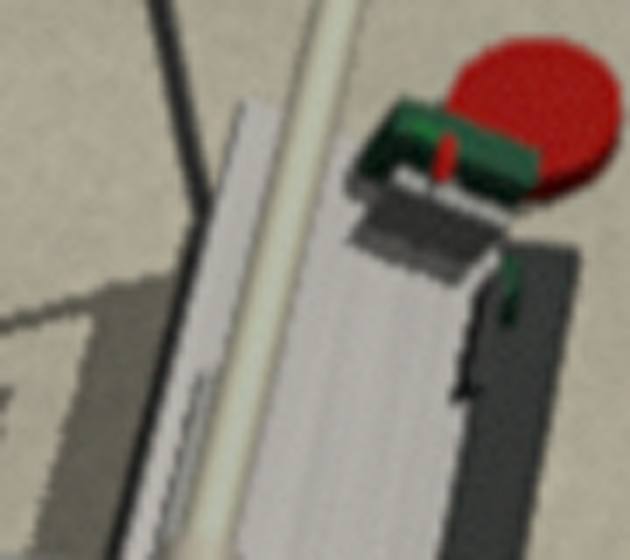

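View pics/sb2.png

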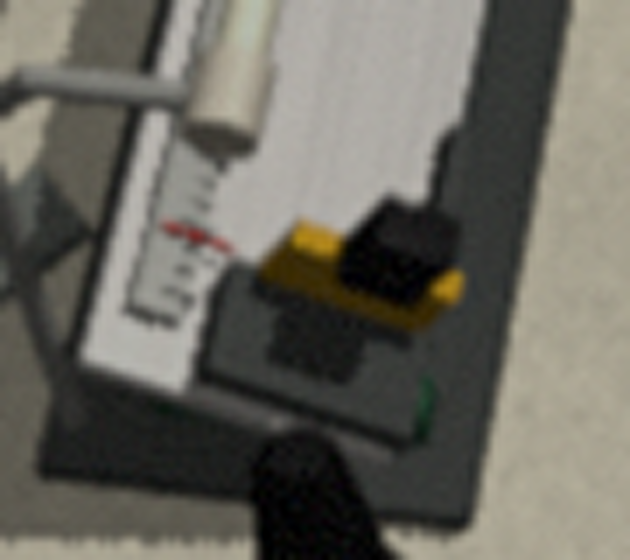

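```bash
cat > bed.py <<'E'
from h import *
from scipy.optimize import least_squares
def bedR(yaw):
    # bed y horizontal direction yaw; x up slope 28deg
    y=np.array([np.cos(yaw),np.sin(yaw),0]); xh=np.array([np.sin(yaw),-np.cos(yaw),0])
    a=np.radians(28); x=xh*np.cos(a)+np.array([0,0,np.sin(a)]); return np.c_[x,y,np.cross(x,y)]
def bw(p,P): return np.array(p[:3])+np.atleast_2d(P)@bedR(p[3]).T
E
cat > fit0.py <<'E'
from bed import *
T=cal("top");S=cal("scene")
t1=lambda x,y:((x+.5)/5.7-.5+320,(y+.5)/5.7-.5+230)
t2=lambda x,y:((x+.5)/5.9-.5+390,(y+.5)/5.9-.5+150)
s1=lambda x,y:((x+.5)/7-.5+220,(y+.5)/7-.5+210)
s2=lambda x,y:((x+.5)/7-.5+215,(y+.5)/7-.5+280)
ob=[(T,(130,185,0),t2(462,308)),(T,(8,-75,16),t1(265,180)),(T,(8,40,16),t2(25,440)),
(T,(147,165,190),t2(405,112)),(T,(147,-165,190),t1(212,440)),
(S,(130,-185,0),s1(248,100)),(S,(130,185,0),s2(80,360)),(S,(8,-75,0),s1(460,395)),(S,(8,40,16),s2(452,130)),
(S,(67,-140,2),s1(352,238)),(S,(11,-140,2),s1(458,283)),(S,(67,-140,42),s1(372,192)),(S,(11,-140,42),s1(500,245)),
(T,(39,'j12',98),t2(170,190)),(S,(39,'j12',98),s2(415,225)),(T,(74,'j',54),None),(S,(4,'j12',54),s2(465,285))]
ob=[o for o in ob if o[2] is not None]
def P3(p,q):
    y=q[1]
    if y=='j12': y=p[4]+12
    if y=='j': y=p[4]
    return bw(p,(q[0],y,q[2]))
def res(p): return np.concatenate([ (proj(c,P3(p,q))[0]-np.array(uv)) for c,q,uv in ob])
r=least_squares(res,[650,-120,40,-0.8,110],loss='soft_l1',x_scale=[10,10,10,.1,10])
print(r.x); 
for o,e in zip(ob,res(r.x).reshape(-1,2)): print('T' if o[0] is T else 'S',o[1],e.round(1))
E
python3 fit0.py
```

```text
[ 583.86719011 -121.64616922   39.25276497   -0.60799029  121.74977362]
T (130, 185, 0) [ 0.1 -0.5]
T (8, -75, 16) [-0.6 -0.8]
T (8, 40, 16) [-0.9 -1.2]
T (147, 165, 190) [-4.2  7. ]
T (147, -165, 190) [ 5.7 -4.9]
S (130, -185, 0) [-1.4 -0.1]
S (130, 185, 0) [-0.7  0.6]
S (8, -75, 0) [-2.3  1.1]
S (8, 40, 16) [-0.9 -0.4]
S (67, -140, 2) [-0.3 -1. ]
S (11, -140, 2) [ 1.  -0.9]
S (67, -140, 42) [ 2.  -0.7]
S (11, -140, 42) [ 0.3 -1.5]
T (39, 'j12', 98) [-2.   2.2]
S (39, 'j12', 98) [-0.2  0.6]
S (4, 'j12', 54) [-2.   2.1]
```

```bash
python3 - <<'E'
from h import *
T=cal("top");S=cal("scene")
a=atz(T,[(252,279.3)],56)[0];b=atz(T,[(261.9,233.4)],26)[0]
c=atz(S,[(357.9,219.6)],56)[0];d=atz(S,[((287.5)/7-.5+330,(385)/7-.5+200)],30)[0]
for h,t in((a,b),(c,d)):
    v=(t-h)[:2];print(h,t,np.linalg.norm(v),np.degrees(np.arctan2(v[1],v[0])))
st=ctrl.sense(); h=(a+c)/2; yaw=np.radians(-12); print(h[:2]+58*np.array([np.cos(yaw),np.sin(yaw)])-st['eef_pos'][:2])
E
```

```text
[467.89707931 199.31620397  56.        ] [584.79878817 182.84586251  26.        ] 118.0562648978602 -8.0196459476493
[472.98175105 201.86866326  56.        ] [594.32969035 179.67387861  30.        ] 123.36097777560408 -10.364947806021087
[ 300.35090527 -284.91558113]
```

drive_tool([
  [[0.5,-0.48,0,0,0,0.09],[1,-0.95,0,0,0,0.173],[1,-0.95,0,0,0,0.173]],
])

```text
time_s: 0.52
eef_pos: [328.7, 376.5, 404.1]
ee_rot: [-0.0, 0.089, 0.996, -0.001]
force: [-0.2, 0.8, 0.2]
grip_width: 0.995
```

drive_tool([
  [[0.5,-0.48,-0.3,0,0,0],[1,-0.95,-0.5,0,0,0],[1,-0.95,-0.5,0,0,0]],
])

```text
time_s: 0.9
eef_pos: [430.0, 280.1, 352.8]
ee_rot: [-0.001, 0.09, 0.996, -0.001]
force: [0.7, 0.9, 0.2]
grip_width: 1.001
```

drive_tool([
  [[0.5,-0.48,0,0,0,0],[1,-0.95,0,0,0,0],[1,-0.95,0,0,0,0],[1,-0.95,0,0,0,0]],
])

```text
time_s: 1.4
eef_pos: [530.0, 185.3, 352.4]
ee_rot: [-0.002, 0.091, 0.996, -0.001]
force: [0.2, 0.2, -0.4]
grip_width: 0.997
```

```bash
python3 - <<'E'
from h import *
st=ctrl.sense(); print(st)
c=cal("wrist"); im=viewer.capture("wrist")[:,:,::-1]; cv2.imwrite("pics/w1.png",im)
np.savez("w1.npz",**c)
E
```

```text
{'time_s': 1.4, 'joints': array([ 1.27949424e-01,  4.36860292e-01,  1.46106742e+00, -1.44724046e-03,
        1.24711145e+00, -1.26042631e+00]), 'dq': array([ 0.03530834, -0.0231578 ,  0.02448012,  0.00515615,  0.00054012,
        0.00738776]), 'tau': array([-2.25698523e+00, -4.50803018e+01, -2.58433056e+01, -1.17220189e-01,
       -4.07808716e-02, -1.21215926e-01]), 'eef_pos': array([529.98708619, 185.32924491, 352.42148187]), 'ee_rot': array([-0.00153297,  0.09085335,  0.99586256, -0.0010439 ]), 'force': array([ 0.16681063,  0.16134334, -0.38701256]), 'wrist_torque': array([0.02496702, 0.07825201, 0.0470753 ]), 'grip_width': 0.9973283979767712}
```

View pics/w1.png

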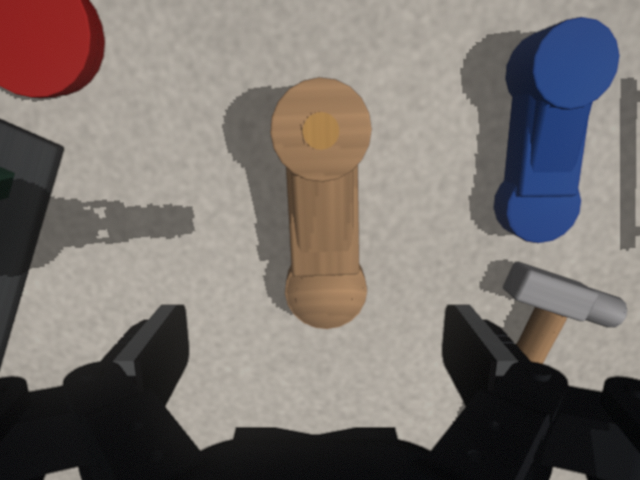

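```bash
python3 - <<'E'
from h import *
c=dict(np.load("w1.npz"))
h=atz(c,[(321,130),(321.5,129)],56); t=atz(c,[(326.5,290)],26)[0]
l=atz(c,[(286,291),(367,291),(272,128),(371.5,128)],26)
print(h,t,l, np.linalg.norm(l[0]-l[1]))
l2=atz(c,[(272,128),(371.5,128)],56);print(l2,np.linalg.norm(l2[0]-l2[1]),l2.mean(0))
hh=(h[1]+l2.mean(0))/2
lt=l[:2].mean(0)
v=lt-hh; v=v[:2]; yaw=np.arctan2(v[1],v[0]);print(np.degrees(yaw),np.linalg.norm(v))
w=hh[:2]+58*v/np.linalg.norm(v);st=ctrl.sense();print(hh,w,w-st['eef_pos'][:2])
q=st['ee_rot'];Rt=R.from_quat([q[1],q[2],q[3],q[0]]).as_matrix();print(Rt,np.degrees(np.arctan2(Rt[1,1],Rt[0,1])))
# tip
tip=atz(c,[(326.5,328)],13);print(tip,np.linalg.norm(tip[0,:2]-hh[:2]))
E
```

```text
[[469.76740036 199.10553684  56.        ]
 [469.24337306 199.5077812   56.        ]] [584.84219119 182.85301028  26.        ] [[580.21291585 152.97883279  26.        ]
 [591.05095666 212.43015916  26.        ]
 [463.02835091 167.05229986  26.        ]
 [475.1413522  233.00164762  26.        ]] 60.43114540924271
[[463.23769274 170.11219691  56.        ]
 [474.12542618 229.39056254  56.        ]] 60.2699541406428 [468.68155946 199.75137973  56.        ]
-8.2542405024987 117.89072785365539
[468.96246626 199.62958046  56.        ] [526.36163058 191.30276021] [-3.02962274  5.25898757]
[[-0.98374089  0.17956418 -0.00325012]
 [ 0.17957053  0.9837435  -0.00177742]
 [ 0.00287812 -0.00233215 -0.99999314]] 79.65559586439828
[[622.1253863  176.56817379  13.        ]] 154.88934292227165
```

drive_tool([
  [[-0.03,0.05,-0.4,0,0,0.023],[-0.03,0.05,-0.9,0,0,0.023],[-0.03,0.05,-0.9,0,0,0.023],[-0.03,0.05,-0.9,0,0,0.023]],
])

```text
time_s: 1.95
eef_pos: [526.4, 191.9, 264.7]
ee_rot: [-0.0, 0.072, 0.997, -0.001]
force: [-0.5, 0.3, -0.1]
grip_width: 0.998
```

```bash
python3 - <<'E'
from h import *
st=ctrl.sense(); print(st['eef_pos'])
c=cal("wrist"); im=viewer.capture("wrist")[:,:,::-1]; cv2.imwrite("pics/w2.png",im)
np.savez("w2.npz",**c)
E
```

```text
[526.40557444 191.92354017 264.65152539]
```

View pics/w2.png

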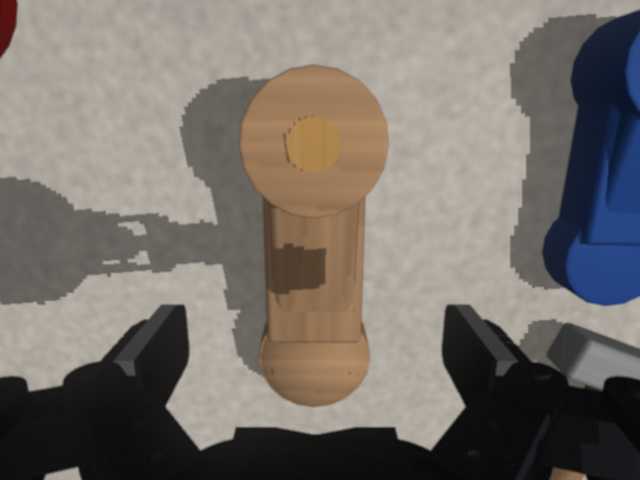

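```bash
python3 - <<'E'
from h import *
c=dict(np.load("w2.npz"))
h=atz(c,[(314.5,143),(314.5,141)],56); t=atz(c,[(314.5,358)],26)[0]; tip=atz(c,[(314.5,406)],13)[0]
print(h,t,tip)
h=h.mean(0)
v=(t-h)[:2];print(np.degrees(np.arctan2(v[1],v[0])),np.linalg.norm((tip-h)[:2]), h[:2]+58*v/np.linalg.norm(v))
E
```

```text
[[469.46800473 199.42966462  56.        ]
 [468.67620041 199.54411714  56.        ]] [585.25802641 182.56841317  26.        ] [625.38153909 176.71470585  13.        ]
-8.284926618742743 157.9595275866363 [526.46679903 191.12933034]
```

drive_tool([
  [[0,-0.008,-0.45,0,0,0],[0,-0.008,-0.8,0,0,0],[0,-0.008,-0.873,0,0,0],[0,-0.008,-0.873,0,0,0]],
])

```text
time_s: 2.5
eef_pos: [527.1, 191.1, 179.2]
ee_rot: [0.001, 0.072, 0.997, -0.0]
force: [-0.3, 0.1, -0.0]
grip_width: 1.002
```

drive_tool([
  [[0,0,0,0,0,0],[0,0,0,0,0,0],[0,0,0,0,0,0],[0,0,0,0,0,0],[0,0,0,0,0,0],[0,0,0,0,0,0]],
], fingers=-1, force=50)

```text
time_s: 3.25
eef_pos: [527.5, 191.2, 180.5]
ee_rot: [0.002, 0.072, 0.997, -0.0]
force: [-2.5, -0.4, 7.4]
grip_width: 0.555
```

drive_tool([
  [[0,0,0.15,0,0,0],[0,0,0.6,0,0,0],[0,0,1,0,0,0],[0,0,1,0,0,0]],
])

```text
time_s: 3.75
eef_pos: [527.8, 191.3, 283.9]
ee_rot: [0.005, 0.072, 0.997, 0.0]
force: [-0.2, 0.7, -4.1]
grip_width: 0.557
```

```bash
cat > plan.py <<'E'
from bed import *
import json,sys
def target(p,pos):
    Rb=bedR(p[3]); Rt=np.c_[-Rb[:,1],-Rb[:,0],-Rb[:,2]]
    return bw(p,pos)[0],Rt
def delta(p,pos):
    st=ctrl.sense(); t,Rt=target(p,pos); q=st['ee_rot']
    R0=R.from_quat([q[1],q[2],q[3],q[0]])
    rv=(R.from_matrix(Rt)*R0.inv()).as_rotvec()
    return t,(t-st['eef_pos'])/100, rv/(np.pi/2)
P0=[583.87,-121.65,39.25,-0.608]
E
python3 - <<'E'
from plan import *
print(ctrl.sense()['force'],ctrl.sense()['eef_pos'])
for pos in [(39,-42,300),(39,-42,181)]: print(delta(P0,pos))
print(bw(P0,[(147,-165,190),(147,165,190)]), bedR(P0[3]))
E
```

```text
[-0.23346645  0.68865739 -4.05606668] [527.79929836 191.28209398 283.94232408]
(array([610.17900637, -10.32083881, 322.44366881]), array([ 0.82379708, -2.01602933,  0.38501345]), array([-0.29057114,  0.12184406, -0.2914423 ]))
(array([578.26620023, -56.17612696, 217.37290526]), array([ 0.50466902, -2.47458221, -0.66569419]), array([-0.29057114,  0.12184406, -0.2914423 ]))
[[ 425.25108359  -60.71652994  276.02236237]
 [ 696.11248078 -249.22144635  276.02236237]] [[-0.50436352  0.82079211  0.26817484]
 [-0.72471642 -0.57122702  0.38533856]
 [ 0.46947156  0.          0.88294759]]
```

drive_tool([
  [[0.1,-0.25,0.1,-0.06,0.025,-0.06],[0.2,-0.5,0.25,-0.13,0.055,-0.13],[0.3,-0.75,0.4,-0.2,0.085,-0.2],[0.4,-1,0.4,-0.26,0.11,-0.26],[0.4,-1,0.4,-0.29,0.122,-0.291],[0.4,-1,0.4,-0.29,0.122,-0.291]],
])

```text
time_s: 4.5
eef_pos: [567.7, 91.2, 322.6]
ee_rot: [-0.074, 0.29, 0.926, -0.23]
force: [0.4, -0.3, -3.1]
grip_width: 0.552
```

drive_tool([
  [[0.15,-0.35,0,0,0,0],[0.3,-0.7,0,0,0,0],[0.42,-1,0,0,0,0],[0.42,-1,0,0,0,0],[0.42,-1,0,0,0,0]],
])

```text
time_s: 5.12
eef_pos: [609.5, -8.1, 322.1]
ee_rot: [-0.074, 0.289, 0.926, -0.23]
force: [-0.8, 0.2, -3.8]
grip_width: 0.551
```

```bash
python3 - <<'E'
from plan import *
st=ctrl.sense(); print(st['joints'],delta(P0,(39,-42,300)))
for n in ("wrist","top","scene"):
    c=cal(n); im=viewer.capture(n)[:,:,::-1]; cv2.imwrite(f"pics/{n}3.png",im)
    np.savez(f"{n}3.npz",**c)
E
```

```text
[-0.14822663  0.62437521  1.26881246 -0.43359065  1.49050852 -1.02527374] (array([610.17900637, -10.32083881, 322.44366881]), array([ 0.00692213, -0.02222358,  0.00330756]), array([-0.00198312, -0.00188158, -0.00120236]))
```

View pics/wrist3.png

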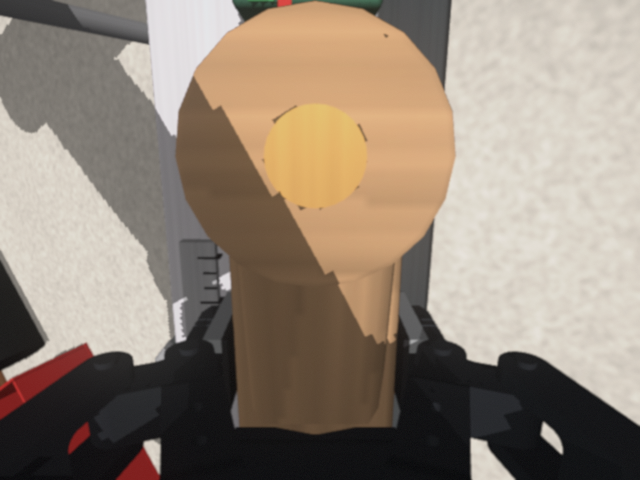

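View pics/top3.png

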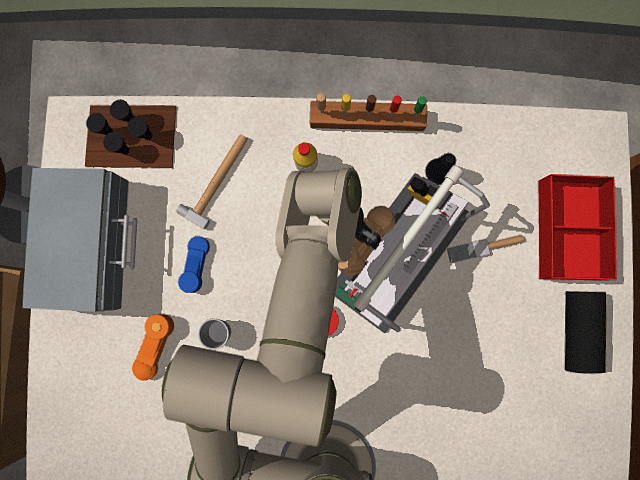

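View pics/scene3.png

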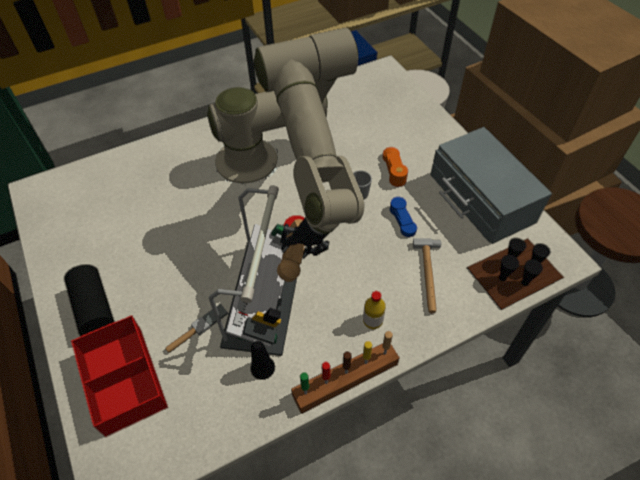

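drive_tool([
  [[0.03,0.4,-0.2,0,0,0],[0.07,0.97,-0.4,0,0,0],[0.07,0.97,-0.4,0,0,0],[0.07,0.97,-0.4,0,0,0],[0.07,0.97,-0.4,0,0,0]],
])

```text
time_s: 5.9
eef_pos: [616.6, 88.5, 283.1]
ee_rot: [-0.073, 0.29, 0.926, -0.23]
force: [-0.1, 0.3, -3.4]
grip_width: 0.554
```

```bash
python3 - <<'E'
from plan import *
st=ctrl.sense(); print(st['dq'].round(3))
for n in ("wrist",):
    c=cal(n); im=viewer.capture(n)[:,:,::-1]; 
    np.savez(f"{n}4.npz",**c)
    cv2.imwrite(f"pics/{n}4.png",im)
    cv2.imwrite(f"pics/{n}4o.png",im)
    for a,b in [((0,-185,0),(130,-185,0)),((130,-185,0),(130,185,0)),((8,-135,0),(8,-75,0)),((8,-75,0),(8,-75,16)),((8,-75,16),(8,-135,16)),((11,-140,2),(67,-140,2)),((11,-140,42),(67,-140,42)),((8,40,0),(8,40,16))]:
        ab=proj(c,bw(P0,[a,b])); im=im.copy(); cv2.line(im,tuple(ab[0].astype(int).tolist()),tuple(ab[1].astype(int).tolist()),(255,0,255),1)
    cv2.imwrite(f"pics/{n}4o.png",im)
E
```

```text
[-0.004 -0.    -0.     0.002  0.001  0.001]
```

View pics/wrist4.png

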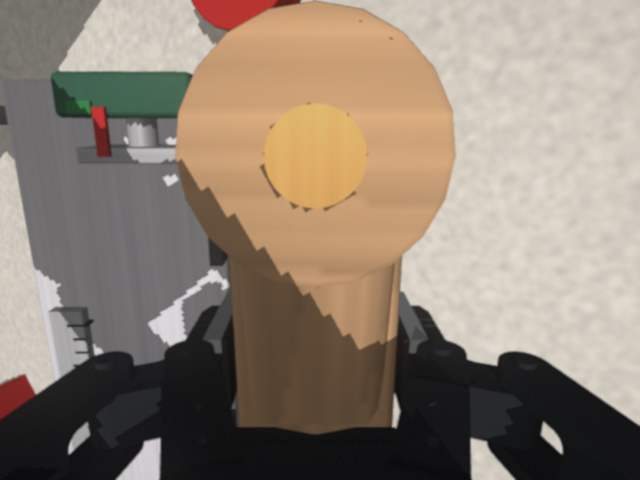

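View pics/wrist4o.png

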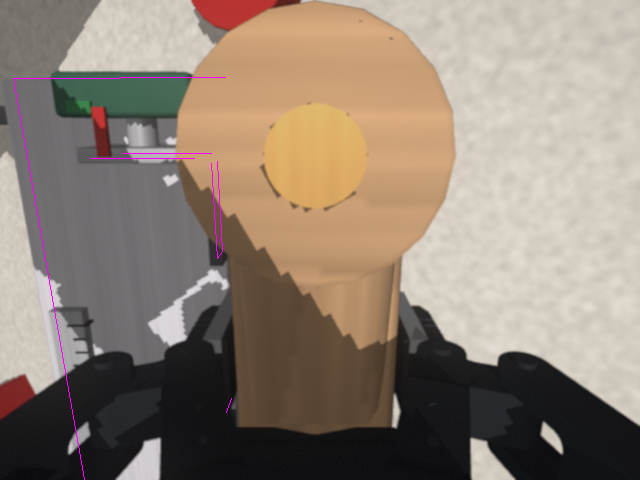

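```bash
python3 - <<'E'
from h import *
im=cv2.imread("pics/wrist4.png"); crop(im,0,60,260,240,3,"w4c.png")
E
```

```text
(no output)
```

View pics/w4c.png

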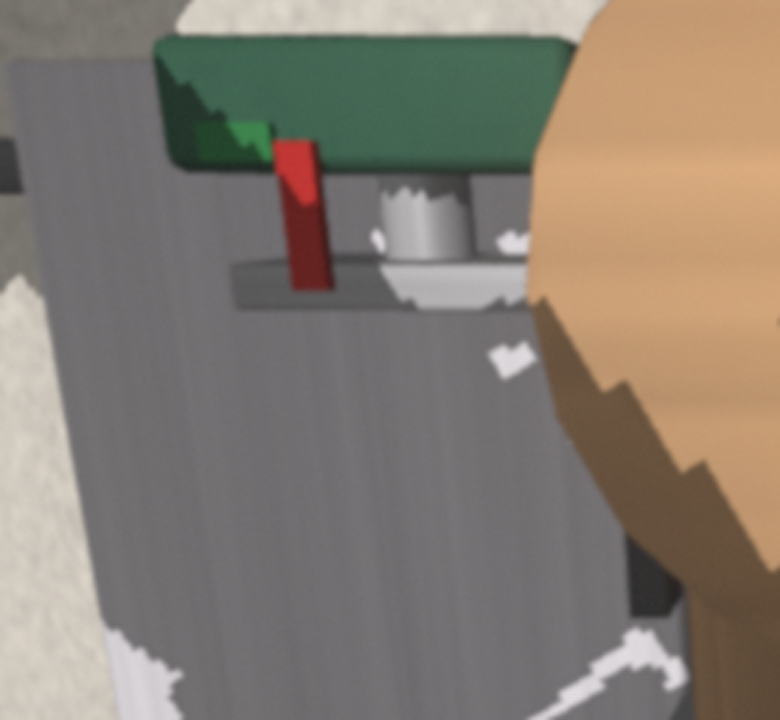

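```bash
python3 - <<'E'
from plan import *
c=dict(np.load("wrist4.npz"))
ob=[((130,-185,0),(3.8,80.5)),((67,-140,42),(78.8,163.2)),((8,-75,0),(209.8,264.8)),((8,-75,16),(222.5,264.8))]
line=np.array([39.8,298.])
def res(p,full=False):
    r=[proj(c,bw(p,q))[0]-np.array(uv) for q,uv in ob]
    a,b=proj(c,bw(p,[(130,-185,0),(130,0,0)])); d=(b-a)/np.linalg.norm(b-a); r.append([ (line-a)@np.array([-d[1],d[0]])])
    return np.concatenate(r+([] if full else [[(p[2]-39.25)/1.5]]))
for z in (None,):
    r=least_squares(res,P0,x_scale=[10,10,10,.1]); print(r.x,np.degrees(r.x[3]-P0[3]),res(r.x).round(1)); print(res(P0).round(1))
    print((r.x[:3]-P0[:3])@bedR(P0[3]))
E
```

```text
[ 587.45405333 -122.05844048   47.08403786   -0.61723742] -0.5292652833961174 [ -0.7   0.1   2.8   2.2   8.1  -5.7 -10.3   2.4   1.2   5.2]
[  9.5  -2.3  12.1  -4.6  12.7 -13.8  -5.2  -6.5  11.3   0. ]
[2.16619576 3.17507494 7.72080994]
```

```bash
python3 - <<'E'
from plan import *
c=dict(np.load("wrist4.npz"))
ob=[((130,-185,0),(3.8,80.5)),((67,-140,42),(78.8,163.2)),((8,-75,16),(209.8,264.8)),((0,-75,16),(222.5,264.8))]
line=np.array([39.8,298.])
for sz in (1.5,5):
    def res(p,full=False):
        r=[proj(c,bw(p,q))[0]-np.array(uv) for q,uv in ob]
        a,b=proj(c,bw(p,[(130,-185,0),(130,0,0)])); d=(b-a)/np.linalg.norm(b-a); r.append([ (line-a)@np.array([-d[1],d[0]])])
        return np.concatenate(r+([] if full else [[(p[2]-39.25)/sz]]))
    r=least_squares(res,P0,x_scale=[10,10,10,.1]); print(r.x,np.degrees(r.x[3]-P0[3]),res(r.x).round(1))
    print((r.x[:3]-P0[:3])@bedR(P0[3]))
E
```

```text
[ 584.24423118 -126.18414384   44.37429622   -0.61899184] -0.6297862474933793 [-0.4  0.   1.6  0.6 -0.9 -0.5 -1.  -0.4  1.2  3.4]
[5.50293129 2.89719148 2.87766396]
[ 584.8982432  -124.71629243   45.41999807   -0.61663027] -0.4944780889272891 [-1.2 -0.3  1.2  0.5 -0.4 -0.2 -0.4 -0.   0.8  1.2]
[4.60022274 2.59552299 4.54197321]
```

```bash
python3 - <<'E'
from plan import *
c=dict(np.load("wrist4.npz"))
st=ctrl.sense(); q=st['ee_rot']; Rt=R.from_quat([q[1],q[2],q[3],q[0]]).as_matrix()
o,d=ray(c,[(315.3,156),(177,148),(455,148),(315,2)])
o=(o-st['eef_pos'])@Rt; d=d@Rt
for zz in (122,124.5,127): print((o+d*((zz-o[2])/d[:,2])[:,None]).round(1).tolist())
P1=[584.8,-124.7,45.2,-0.617]
print(st['eef_pos'])
for pos in [(39,-46,230),(39,-46,184)]: print(delta(P1,pos))
print(delta(P0,(39,-46,230)))
E
```

```text
[[58.9, 0.1, 122.0], [60.6, -29.2, 122.0], [60.6, 29.8, 122.0], [88.6, 0.1, 122.0]]
[[58.7, 0.1, 124.5], [60.5, -30.0, 124.5], [60.5, 30.6, 124.5], [89.2, 0.1, 124.5]]
[[58.5, 0.1, 127.0], [60.3, -30.8, 127.0], [60.3, 31.4, 127.0], [89.8, 0.1, 127.0]]
[616.58952795  88.37767281 283.08581319]
(array([589.83317955, -38.10142043, 266.58733731]), array([-0.26756348, -1.26479093, -0.16498476]), array([-0.00149773, -0.00093316, -0.00652736]))
(array([577.33810844, -55.71525323, 225.97174803]), array([-0.3925142 , -1.44092926, -0.57114065]), array([-0.00149773, -0.00093316, -0.00652736]))
(array([588.12359901, -35.00962964, 260.63733731]), array([-0.28465929, -1.23387302, -0.22448476]), array([-0.00149351, -0.00093988, -0.00079779]))
```

drive_tool([
  [[-0.05,-0.3,0.15,0,0,-0.003],[-0.1,-0.7,0.25,0,0,-0.006],[-0.16,-1,0.25,0,0,-0.006],[-0.16,-1,0.25,0,0,-0.006]],
])

```text
time_s: 6.45
eef_pos: [600.2, -14.1, 308.7]
ee_rot: [-0.074, 0.296, 0.924, -0.23]
force: [-1.0, -0.3, -3.5]
grip_width: 0.552
```

drive_tool([
  [[-0.02,-0.12,-0.1,0,0,0],[-0.06,-0.2,-0.25,0,0,0],[-0.11,-0.265,-0.415,0,0,0],[-0.11,-0.265,-0.415,0,0,0],[-0.11,-0.265,-0.415,0,0,0]],
])

```text
time_s: 7.08
eef_pos: [589.5, -40.5, 267.6]
ee_rot: [-0.074, 0.296, 0.924, -0.23]
force: [-0.1, 0.3, -3.7]
grip_width: 0.553
```

```bash
cat >> plan.py <<'E'
P1=[584.8,-124.7,45.2,-0.617]
def inbed(p):
    st=ctrl.sense(); q=st['ee_rot']; Rt=R.from_quat([q[1],q[2],q[3],q[0]]).as_matrix()
    B=bedR(p[3]); return (st['eef_pos']-np.array(p[:3]))@B, st['force']@B, R.from_matrix(target(p,(0,0,0))[1].T@Rt).as_rotvec(degrees=True)
E
python3 - <<'E'
from plan import *
print(inbed(P1), delta(P1,(39,-46,188)))
for n in ("wrist","top","scene"):
    c=cal(n); im=viewer.capture(n)[:,:,::-1]; cv2.imwrite(f"pics/{n}5.png",im)
    np.savez(f"{n}5.npz",**c)
crop(cv2.imread("pics/top5.png"),320,160,160,160,3.7,"t5c.png")
crop(cv2.imread("pics/scene5.png"),210,190,110,160,3.7,"s5c.png")
E
```

```text
(array([ 41.37456764, -44.90387984, 229.87882864]), array([-1.94173664, -0.26667517, -3.14628396]), array([-0.08330775,  0.13126295,  0.10233237])) (array([578.42463636, -54.1836156 , 229.50353841]), array([-0.1105656 , -0.13691553, -0.38091603]), array([-1.19120282e-03, -7.93733529e-05,  1.68864827e-03]))
```

View pics/wrist5.png

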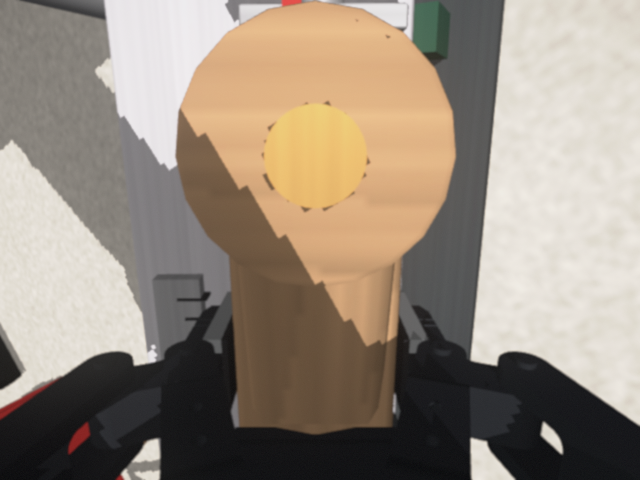

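View pics/s5c.png

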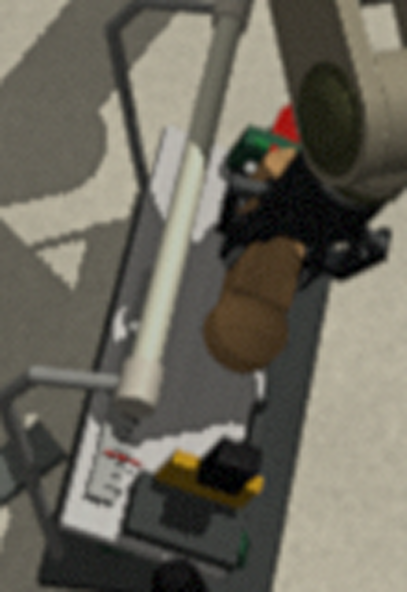

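View pics/t5c.png

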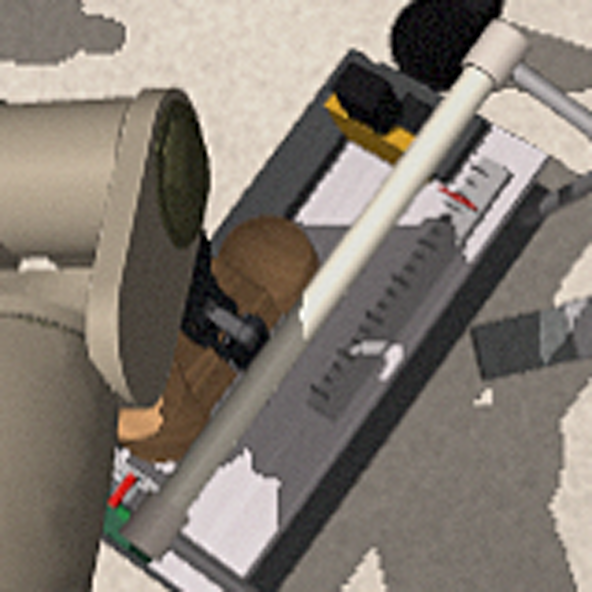

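```bash
python3 - <<'E'
from plan import *
c=dict(np.load("wrist5.npz")); im=cv2.imread("pics/wrist5.png")
crop(im,90,0,420,110,1.9,"w5c.png"); crop(im,90,240,420,160,1.9,"w5d.png")
o,d=ray(c,[(238,25),(408,27)])
B=bedR(P1[3]); ob=(o-np.array(P1[:3]))@B; db=d@B
for z in (40,42,44): print((ob+db*((z-ob[2])/db[:,2])[:,None]).round(1))
E
```

```text
[[  67.4 -143.4   40. ]
 [   8.9 -142.6   40. ]]
[[  67.  -143.    42. ]
 [   9.3 -142.2   42. ]]
[[  66.7 -142.6   44. ]
 [   9.7 -141.8   44. ]]
```

View pics/w5c.png

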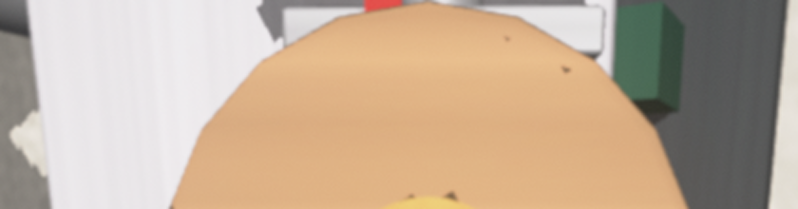

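View pics/w5d.png

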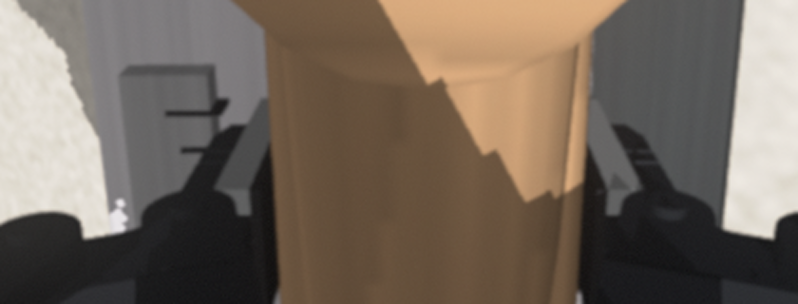

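```bash
python3 - <<'E'
from plan import *
print(delta(P1,(40,-47.5,188))[1:], delta(P1,(40,-47.5,180))[1:])
E
```

```text
(array([-0.12750125, -0.13667579, -0.37794378]), array([-0.00115282,  0.00020153,  0.00159083])) (array([-0.14923181, -0.16730854, -0.44857959]), array([-0.00115282,  0.00020153,  0.00159083]))
```

drive_tool([
  [[-0.05,-0.05,-0.12,0,0,0],[-0.09,-0.095,-0.25,0,0,0],[-0.125,-0.137,-0.36,0,0,0],[-0.128,-0.137,-0.378,0,0,0],[-0.128,-0.137,-0.378,0,0,0],[-0.128,-0.137,-0.378,0,0,0]],
])

```text
time_s: 7.98
eef_pos: [576.8, -54.0, 230.3]
ee_rot: [-0.073, 0.296, 0.924, -0.229]
force: [-0.3, 0.5, -3.6]
grip_width: 0.556
```

```bash
python3 - <<'E'
from plan import *
print(inbed(P1))
c=cal("wrist");im=viewer.capture("wrist")[:,:,::-1]; cv2.imwrite("pics/wrist6.png",im);np.savez("wrist6.npz",**c)
E
```

```text
(array([ 40.07360256, -47.41457801, 188.38138363]), array([-1.88871549, -0.52691311, -3.02403212]), array([-0.11338897,  0.06298452,  0.11714173]))
```

View pics/wrist6.png

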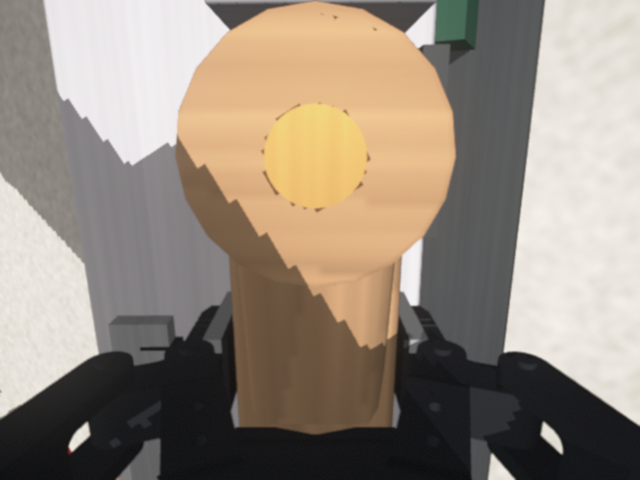

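drive_tool([
  [[-0.008,-0.012,-0.026,0,0,0],[-0.011,-0.015,-0.035,0,0,0],[-0.014,-0.019,-0.044,0,0,0],[-0.016,-0.023,-0.053,0,0,0],[-0.016,-0.023,-0.053,0,0,0]],
])

```text
time_s: 8.65
eef_pos: [575.5, -55.4, 226.9]
ee_rot: [-0.072, 0.296, 0.924, -0.229]
force: [-1.0, 10.1, 12.1]
grip_width: 0.556
```

```bash
python3 -c "
from plan import *
print(inbed(P1))"
```

```text
(array([ 40.11927743, -47.65465826, 184.45523595]), array([-1.08268072, -6.69663059, 14.23844807]), array([-0.15476237, -0.05199698,  0.14959933]))
```

drive_tool([
  [[0.003,0.004,0.009,0,0,0],[0.003,0.004,0.009,0,0,0],[0.003,0.004,0.009,0,0,0]],
])

```text
time_s: 9.02
eef_pos: [575.7, -55.2, 227.4]
ee_rot: [-0.073, 0.296, 0.924, -0.229]
force: [0.2, 0.4, -2.7]
grip_width: 0.558
```

```bash
python3 -c "
from plan import *
print(inbed(P1), ctrl.sense()['wrist_torque'])
for n in ('wrist','top','scene'):
    c=cal(n); im=viewer.capture(n)[:,:,::-1]; cv2.imwrite(f'pics/{n}7.png',im)
crop(cv2.imread('pics/top7.png'),320,160,160,160,3.7,'t7c.png')
crop(cv2.imread('pics/scene7.png'),230,220,80,80,7,'s7c.png')
"
```

```text
(array([ 40.09022902, -47.62096452, 185.04538591]), array([-1.66165884, -0.11218046, -2.14763856]), array([-0.14269019, -0.01344489,  0.14683934])) [ 0.40164484 -0.39816069  0.03104461]
```

View pics/s7c.png

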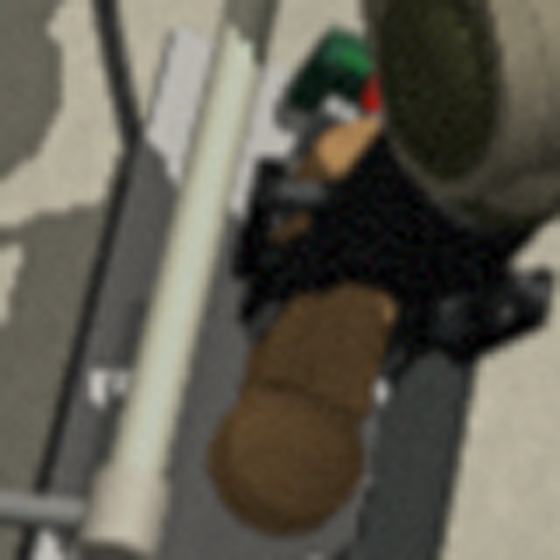

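View pics/wrist7.png

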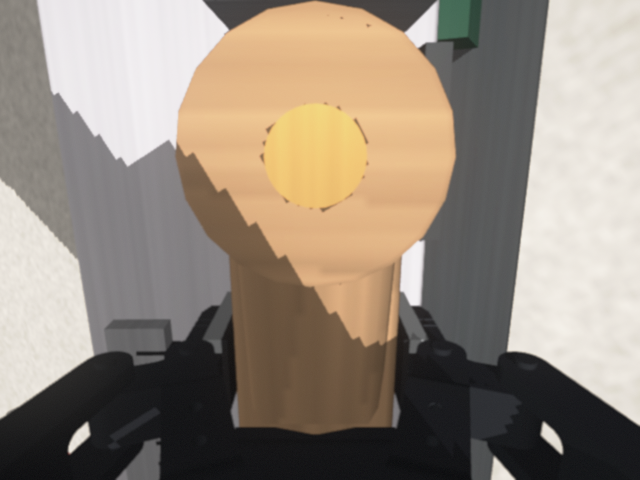

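```bash
python3 - <<'E'
from plan import *
c=cal("wrist");im=cv2.imread("pics/wrist7.png");crop(im,180,0,300,130,2.6,"w7c.png"); crop(im,380,200,180,150,4,"w7d.png")
E
```

```text
(no output)
```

View pics/w7c.png

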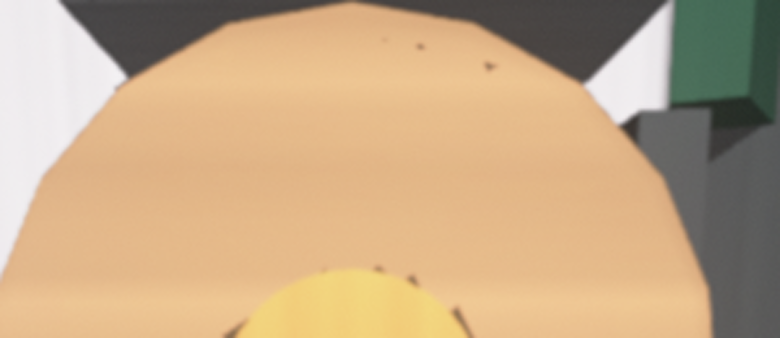

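View pics/w7d.png

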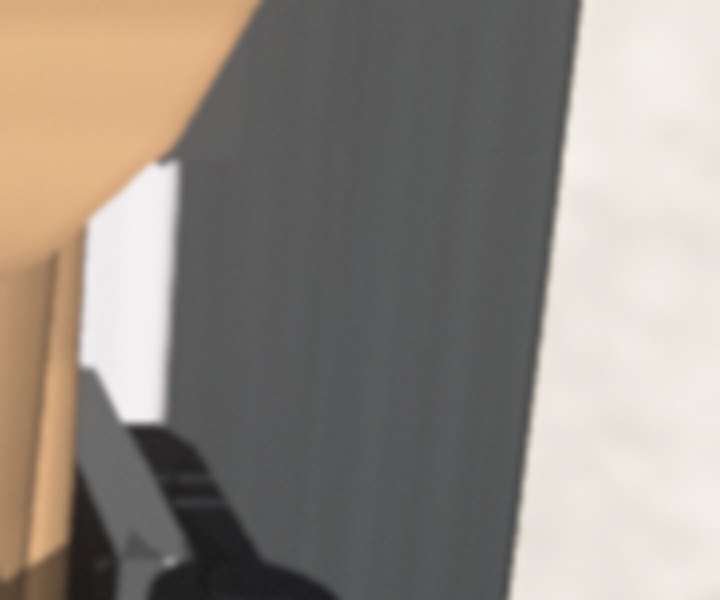

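```bash
python3 - <<'E'
from plan import *
c4=dict(np.load("wrist4.npz"));c5=dict(np.load("wrist5.npz"));c7=cal("wrist")
pts=[(c4,(130,-185,0),(3.8,80.5)),(c4,(67,-140,42),(78.8,163.2)),(c4,(8,-75,16),(209.8,264.8)),(c4,(0,-75,16),(222.5,264.8)),
(c5,(67,-140,42),(240,26.5)),(c5,(11,-140,42),(408,26.5)),(c7,(8,-135,16),(426,42)),(c7,(0,-135,16),(453,42))]
lines=[(c4,(130,-185,0),(130,0,0),(39.8,298)),(c7,(0,-75,0),(0,0,0),(424.5,245)),(c7,(0,-75,0),(0,0,0),(421.5,305)),
(c7,(67,-140,10),(67,-140,30),(203.8,0)),(c7,(67,-140,10),(67,-140,30),(230,30)),(c7,(11,-140,10),(11,-140,30),(437,0)),(c7,(11,-140,10),(11,-140,30),(404,32))]
def res(p):
    r=[proj(c,bw(p,q))[0]-np.array(uv) for c,q,uv in pts]
    for c,a,b,uv in lines:
        a,b=proj(c,bw(p,[a,b])); d=(b-a)/np.linalg.norm(b-a); r.append([(np.array(uv)-a)@np.array([-d[1],d[0]])])
    return np.concatenate(r)
r=least_squares(res,P1,x_scale=[10,10,10,.1],loss='soft_l1'); print(r.x,res(r.x).round(1))
print((r.x[:3]-P1[:3])@bedR(P1[3])); print(inbed(r.x))
E
```

```text
[ 585.38878156 -121.42668105   47.54166326   -0.61303905] [-3.3 -2.7  0.  -1.5  0.5 -0.8  0.7 -0.7 -0.1  2.   0.1  1.  -0.5 -1.4
 -0.4 -1.5 -0.2  0.6 -0.3  0.9 -0.1 -1.3 -1.5]
[-1.55871748 -1.41369183  3.48088246]
(array([ 41.49886859, -45.97821298, 181.78945522]), array([-2.0289404 ,  0.49642821, -3.67772333]), array([-0.14475985,  0.08010785,  0.35201156]))
```

drive_tool([
  [[0.005,0.007,-0.005,0,0,0.003],[0.01,0.015,-0.01,0,0.001,0.003],[0.0125,0.018,-0.012,0,0.001,0.003],[0.015,0.021,-0.014,0,0.001,0.003],[0.015,0.021,-0.014,0,0.001,0.003]],
])

```text
time_s: 9.8
eef_pos: [577.1, -53.4, 226.3]
ee_rot: [-0.073, 0.293, 0.925, -0.231]
force: [-2.2, -4.2, -0.1]
grip_width: 0.556
```

```bash
cat >> plan.py <<'E'
P2=[585.39,-121.43,47.54,-0.613]
E
python3 -c "
from plan import *
print(inbed(P2), ctrl.sense()['wrist_torque'])"
```

```text
(array([ 39.00635979, -45.90002746, 181.66810345]), array([ 4.06879513,  0.64920941, -2.31688216]), array([0.01446427, 0.04498836, 0.05588982])) [-0.41043282  0.50308127  0.35196971]
```

drive_tool([
  [[-0.002,-0.003,-0.007,0,0,0],[-0.002,-0.003,-0.007,0,0,0],[-0.002,-0.003,-0.007,0,0,0]],
])

```text
time_s: 10.18
eef_pos: [577.0, -53.6, 225.9]
ee_rot: [-0.073, 0.293, 0.925, -0.231]
force: [-3.5, 0.4, 3.7]
grip_width: 0.553
```

```bash
python3 -c "
from plan import *
print(inbed(P2), ctrl.sense()['wrist_torque'])"
```

```text
(array([ 39.06302097, -45.9033056 , 181.22615659]), array([ 3.18278869, -3.08614311,  2.52399918]), array([0.02009171, 0.02205004, 0.05721796])) [-0.08194542  0.31115178  0.13158652]
```

Light contact with bed and ledge. Release.

drive_tool([
  [[0,0,0,0,0,0],[0,0,0,0,0,0],[0,0,0,0,0,0],[0,0,0,0,0,0]],
], fingers=0.5)

```text
time_s: 10.68
eef_pos: [577.0, -53.6, 225.9]
ee_rot: [-0.073, 0.293, 0.925, -0.231]
force: [-0.1, -0.6, -0.7]
grip_width: 0.752
```

```bash
python3 -c "
from plan import *
print(inbed(P2), ctrl.sense()['wrist_torque'])
im=viewer.capture('wrist')[:,:,::-1]; cv2.imwrite('pics/wrist8.png',im)"
```

```text
(array([ 39.03284275, -45.89452901, 181.20005499]), array([ 0.08284501,  0.28437159, -0.89246261]), array([0.01161315, 0.02178589, 0.06109443])) [ 0.16884976 -0.07595418  0.02301024]
```

View pics/wrist8.png

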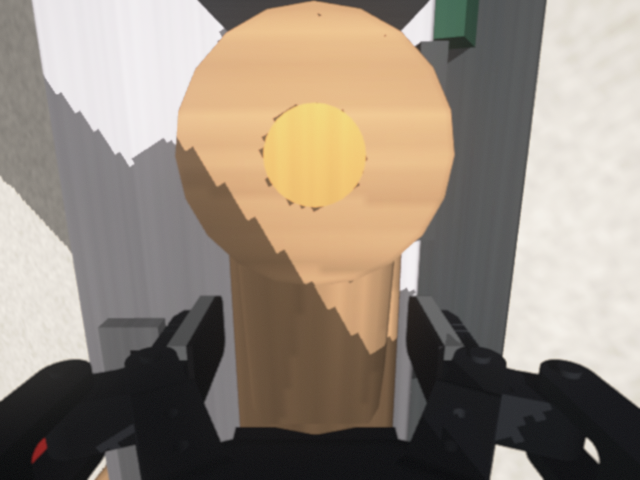

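drive_tool([
  [[0.03,0.04,0.09,0,0,0],[0.13,0.19,0.44,0,0,0],[0.27,0.385,0.88,0,0,0],[0.27,0.385,0.88,0,0,0],[0.27,0.385,0.88,0,0,0]],
])

```text
time_s: 11.35
eef_pos: [603.7, -15.0, 313.4]
ee_rot: [-0.073, 0.293, 0.925, -0.231]
force: [0.6, 0.4, -0.1]
grip_width: 0.75
```

```bash
python3 -c "
from plan import *
print(inbed(P2), ctrl.sense()['wrist_torque'])
c=cal('wrist');im=viewer.capture('wrist')[:,:,::-1]; cv2.imwrite('pics/wrist9.png',im);np.savez('wrist9.npz',**c)"
```

```text
(array([ 38.67825496, -46.18813698, 280.58024624]), array([-0.61545422,  0.29454592,  0.24595531]), array([0.02961929, 0.05515152, 0.03100949])) [ 0.21258343 -0.10943988  0.02008849]
```

View pics/wrist9.png

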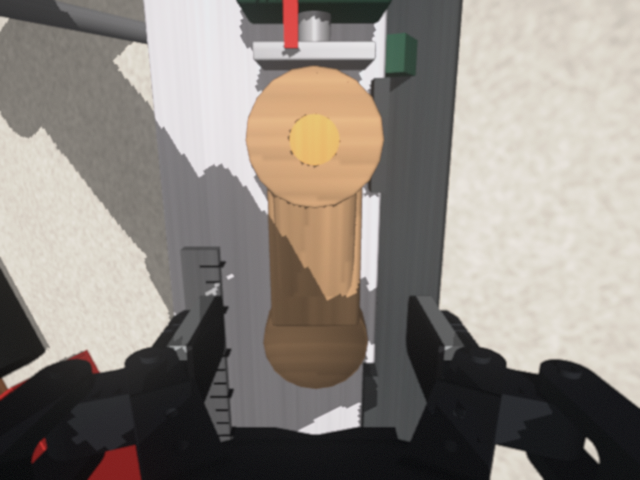

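```bash
python3 - <<'E'
from plan import *
c=dict(np.load("wrist9.npz"));o,d=ray(c,[(314,67),(314,61),(314.5,139.5),(316,388),(316,341)])
B=bedR(P2[3]); ob=(o-np.array(P2[:3]))@B; db=d@B
for i,z in enumerate((56,42,56,13,26)): print((ob+db[i]*((z-ob[2])/db[i,2])).round(1))
for j in (110,115,122): print(bw(P2,(39,j+12,76)))
# jaw from top/scene0
T=cal("top");S=cal("scene")
# bias-corrected projection: bias world (0,-2.4,+5.3) => overview point = true - bias
for j in range(105,131,5):
    b=np.array([0,-2.4,5.3]); print(j,proj(T,bw(P2,(39,j+12,98))-b).round(1),proj(S,bw(P2,(39,j+12,98))-b).round(1),proj(S,bw(P2,(4,j+12,54))-b).round(1))
t2=lambda x,y:((x+.5)/5.9-.5+390,(y+.5)/5.9-.5+150)
s2=lambda x,y:((x+.5)/7-.5+215,(y+.5)/7-.5+280)
print(t2(170,190),s2(415,225),s2(465,285))
E
```

```text
[  39.2 -134.8   56. ]
[  39.3 -139.    42. ]
[  39.1 -104.6   56. ]
[38.4 52.4 13. ]
[38.4 11.7 26. ]
[[ 685.89314966 -190.6012848   132.95340801]]
[[ 689.98277831 -193.47790392  132.95340801]]
[[ 695.70825842 -197.50517067  132.95340801]]
105 [[411.6 188.9]] [[275.6 306.3]] [[280.9 316.5]]
110 [[412.8 187.2]] [[275.3 307.9]] [[280.5 318.1]]
115 [[414.  185.5]] [[274.9 309.5]] [[280.2 319.7]]
120 [[415.3 183.8]] [[274.6 311.2]] [[279.9 321.4]]
125 [[416.5 182.1]] [[274.2 312.8]] [[279.5 323. ]]
130 [[417.8 180.5]] [[273.8 314.5]] [[279.2 324.6]]
(418.39830508474574, 181.78813559322035) (273.85714285714283, 311.7142857142857) (281.0, 320.2857142857143)
```

```bash
cat > kin.py <<'E'
from plan import *
def Ry(a): return R.from_euler('y',a).as_matrix()
def Rz(a): return R.from_euler('z',a).as_matrix()
def fk(q,k):
    h,a1,L2,a3,L3,d6=k
    M=Rz(q[0]); p=np.array([0,0,h]); pts=[p]
    p=p+M@[a1,0,0]; M=M@Ry(q[1]); p=p+M@[0,0,L2]; pts.append(p); M=M@Ry(q[2]); p=p+M@[a3,0,L3]; pts.append(p)
    M=M@Rz(q[3])@Ry(q[4]); p=p+M@[0,0,d6]; M=M@Rz(q[5]); pts.append(p); return p,M,pts
E
python3 - <<'E'
from kin import *
st=ctrl.sense()
data=[([.900587,.313455,1.498452,-.00005,1.331009,-.22341],[226.835,473.42,404.127],[-2.6e-4,.2215,.97515,-6e-4]),
([.12794942,.43686,1.461067,-.001447,1.247111,-1.260426],[529.987,185.329,352.421],[-.00153,.09085,.99586,-.00104]),
([-.14822663,.62437521,1.26881246,-.43359065,1.49050852,-1.02527374],[609.5,-8.1,322.1],[-.074,.289,.926,-.23]),
(st['joints'],st['eef_pos'],st['ee_rot'])]
def res(k): return np.concatenate([fk(q,k)[0]-p for q,p,_ in data]+[[ (k[1])*.02,k[3]*.02]])
r=least_squares(res,[300,0,350,0,350,100]); print(r.x,res(r.x).round(1))
for q,p,e in data:
    print(fk(q,r.x)[1].round(3).tolist(), R.from_quat([e[1],e[2],e[3],e[0]]).as_matrix().round(3).tolist())
np.save("k.npy",r.x); print(np.array(fk(st['joints'],r.x)[2]).round())
E
```

```text
[ -99.76181523  -13.65570465  107.86688204 -318.68475931  431.66215885
 -193.56436287] [  93.1  -69.7   -1.3    9.4 -115.7    2.2   -3.6   -0.4    2.1    5.7
   -0.9   -3.    -0.3   -6.4]
[[-0.432, -0.902, -0.001], [-0.902, 0.432, -0.001], [0.001, 0.0, -1.0]] [[-0.902, 0.432, -0.001], [0.432, 0.902, -0.001], [0.0, -0.001, -1.0]]
[[-0.181, -0.983, -0.003], [-0.983, 0.181, -0.002], [0.002, 0.003, -1.0]] [[-0.983, 0.181, -0.003], [0.181, 0.983, -0.002], [0.003, -0.002, -1.0]]
[[-0.502, -0.822, -0.27], [-0.727, 0.57, -0.383], [0.469, 0.004, -0.883]] [[-0.822, 0.502, -0.27], [0.57, 0.727, -0.383], [0.004, -0.469, -0.883]]
[[-0.508, -0.817, -0.272], [-0.722, 0.576, -0.384], [0.47, 0.002, -0.882]] [[-0.817, 0.508, -0.272], [0.576, 0.722, -0.384], [0.002, -0.47, -0.882]]
[[   0.    0. -100.]
 [  48.   -8.  -12.]
 [ 557.  -90.  139.]
 [ 609.  -16.  310.]]
```

```bash
cat > kin.py <<'E'
from plan import *
def Ry(a): return R.from_euler('y',a).as_matrix()
def Rz(a): return R.from_euler('z',a).as_matrix()
def fk(q,k):
    h,a1,L2,a3,L3,d6,b2,b5=k
    M=Rz(q[0]); p=np.array([0,0,h]); pts=[p]
    p=p+M@[a1,b2,0]; M=M@Ry(q[1]); p=p+M@[0,0,L2]; pts.append(p); M=M@Ry(q[2]); p=p+M@[a3,0,L3]; pts.append(p)
    M=M@Rz(q[3]); p=p+M@[0,b5,0]; M=M@Ry(q[4]); p=p+M@[0,0,d6]; M=M@Rz(q[5]+np.pi/2); pts.append(p); return p,M,pts
E
python3 - <<'E'
from kin import *
st=ctrl.sense()
data=[([.900587,.313455,1.498452,-.00005,1.331009,-.22341],[226.835,473.42,404.127],[-2.6e-4,.2215,.97515,-6e-4]),
([.12794942,.43686,1.461067,-.001447,1.247111,-1.260426],[529.987,185.329,352.421],[-.00153,.09085,.99586,-.00104]),
([-.14822663,.62437521,1.26881246,-.43359065,1.49050852,-1.02527374],[609.5,-8.1,322.1],[-.074,.289,.926,-.23]),
(st['joints'],st['eef_pos'],st['ee_rot'])]
def res(k): return np.concatenate([fk(q,k)[0]-p for q,p,_ in data]+[[ (k[1])*.005,k[3]*.005,(k[2]-360)*.001]])
r=least_squares(res,[300,0,350,0,350,100,50,50]); print(r.x.round(1),res(r.x).round(2))
print(np.degrees(st['joints']))
np.save("k.npy",r.x); print(np.array(fk(st['joints'],r.x)[2]).round())
E
```

```text
[201.   -0.  438.8  38.7 397.5  81.9 116.3   0. ] [-0.   -0.01  0.    0.01  0.   -0.   -0.01  0.    0.01  0.01  0.   -0.01
 -0.    0.19  0.08]
[ -9.22731215  35.57230851  74.50665311 -25.13714909  83.77994248
 -58.20388141]
[[  0.   0. 201.]
 [271.  74. 558.]
 [626.  16. 385.]
 [604. -15. 313.]]
```

```bash
cat >> kin.py <<'E'
K=np.load("k.npy")
LO=np.array([-2.94,-.97,.19,-1.23,.02,-2.88]);HI=np.array([2.94,2.17,2.56,4.37,3.11,2.88])
def toolR(th,p=P2):
    B=bedR(p[3]); z=-np.cos(th)*B[:,2]+np.sin(th)*B[:,1]; y=-B[:,0]; return np.c_[np.cross(y,z),y,z]
def ik(pos,Rt,q0):
    def f(q):
        p,M,_=fk(q,K); return np.r_[(p-pos)/100,R.from_matrix(Rt.T@M).as_rotvec()]
    r=least_squares(f,q0,bounds=(LO,HI)); return r.x,np.abs(r.fun).max()
def segd(a,b,c,d):
    s=np.linspace(0,1,200)[:,None]; A=a+(b-a)*s; C=c+(d-c)*s
    D=np.linalg.norm(A[:,None]-C[None],axis=2); i=np.unravel_index(D.argmin(),D.shape); return D.min(),A[i[0]],C[i[1]]
E
python3 - <<'E'
from kin import *
q0=ctrl.sense()['joints']
l0,l1=bw(P2,[(147,-182,190),(147,182,190)]); print(l0,l1)
for th in (0,10,20,30,40):
  for y in (132,60):
    Rt=toolR(np.radians(th)); pos=bw(P2,(39,y,76))[0]-155*Rt[:,2]
    q,e=ik(pos,Rt,q0); _,_,pts=fk(q,K)
    print(th,y,pos.round(),q.round(2),round(e,4),'fore',segd(pts[1],pts[2],l0,l1)[0].round(),'wrist',segd(pts[2],pts[3],l0,l1)[0].round(),'el',pts[1].round(),'wc',pts[2].round())
E
```

```text
[413.172995   -49.92369535 284.31236237] [ 710.89796058 -259.34156676  284.31236237]
0 132 [ 736. -137.  270.] [-0.29  1.    0.72 -0.46  1.59 -1.22] 0.0 fore 140.0 wrist 116.0 el [387.   6. 439.] wc [ 758. -105.  342.]
0 60 [677. -95. 270.] [-0.26  0.83  1.04 -0.46  1.47 -1.12] 0.0 fore 155.0 wrist 116.0 el [343.  30. 497.] wc [699. -64. 342.]
10 132 [ 713. -122.  268.] [-0.27  0.9   0.92 -0.53  1.34 -1.15] 0.0 fore 148.0 wrist 115.0 el [362.  19. 474.] wc [723. -83. 339.]
10 60 [654. -81. 268.] [-0.24  0.75  1.19 -0.55  1.25 -1.05] 0.0 fore 155.0 wrist 115.0 el [319.  42. 521.] wc [665. -42. 339.]
20 132 [ 690. -110.  262.] [-0.26  0.82  1.1  -0.63  1.11 -1.05] 0.0 fore 145.0 wrist 113.0 el [340.  29. 501.] wc [688. -64. 330.]
20 60 [631. -69. 262.] [-0.22  0.69  1.34 -0.67  1.05 -0.94] 0.0 fore 148.0 wrist 113.0 el [298.  52. 540.] wc [629. -23. 330.]
30 132 [ 667. -100.  251.] [-0.25  0.76  1.26 -0.79  0.9  -0.91] 0.0 fore 134.0 wrist 110.0 el [321.  37. 520.] wc [653. -49. 314.]
30 60 [608. -59. 251.] [-0.21  0.64  1.47 -0.85  0.86 -0.78] 0.0 fore 136.0 wrist 110.0 el [281.  59. 553.] wc [594.  -8. 314.]
40 132 [645. -93. 238.] [-0.25  0.72  1.4  -1.04  0.71 -0.68] 0.0 fore 119.0 wrist 108.0 el [308.  41. 532.] wc [619. -39. 293.]
40 60 [586. -52. 238.] [-0.21  0.61  1.6  -1.13  0.7  -0.52] 0.0 fore 120.0 wrist 108.0 el [270.  63. 561.] wc [560.   2. 293.]
```

drive_tool([
  [[0.25,-0.14,0.15,0,0,0],[0.6,-0.38,0.18,0,0,0],[1,-0.65,0.18,0,0,0],[1,-0.65,0.18,0,0,0],[1,-0.65,0.18,0,0,0]],
])

```text
time_s: 12.02
eef_pos: [703.3, -80.3, 329.8]
ee_rot: [-0.075, 0.293, 0.925, -0.231]
force: [0.2, 0.3, 0.1]
grip_width: 0.749
```

```bash
python3 -c "
from plan import *
print(inbed(P2), ctrl.sense()['wrist_torque'])
c=cal('wrist');im=viewer.capture('wrist')[:,:,::-1]; cv2.imwrite('pics/wrist10.png',im);np.savez('wrist10.npz',**c)"
```

```text
(array([ 42.89444798,  72.75312695, 296.83415873]), array([-0.30437353,  0.04212048,  0.22316532]), array([ 0.10314637,  0.23676477, -0.01565402])) [ 0.20092822 -0.10994307  0.03743152]
```

View pics/wrist10.png

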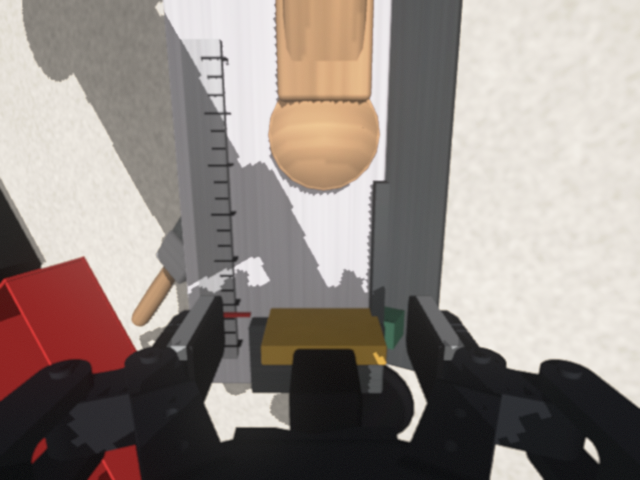

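```bash
python3 - <<'E'
from plan import *
crop(cv2.imread("pics/wrist10.png"),200,280,230,160,3.4,"w10c.png")
E
```

```text
(no output)
```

View pics/w10c.png

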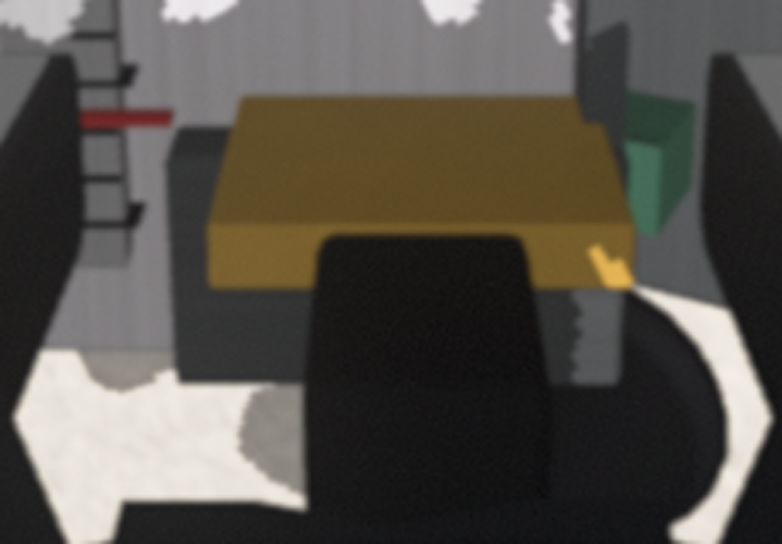

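```bash
python3 - <<'E'
from plan import *
c=dict(np.load("wrist10.npz"))
px=[(271,308.8),(370.6,308.8),(261.8,345.3),(385.9,345.3),(261.8,364.7),(385.3,364.7),(289.7,393.2),(361,393.2),(323,189)]
zs=[0,0,54,54,54,54,98,98,10]
o,d=ray(c,px);B=bedR(P2[3]); ob=(o-np.array(P2[:3]))@B; db=d@B
for i,z in enumerate(zs): print(z,(ob+db[i]*((z-ob[2])/db[i,2])).round(1))
print(inbed(P2)[0])
for pos in [(39,134,260),(39,134,233)]: print(delta(P2,pos))
E
```

```text
0 [ 73.5 128.6   0. ]
0 [  5.8 128.5   0. ]
54 [ 73.1 126.   54. ]
54 [  4.  125.9  54. ]
54 [ 73.5 138.2  54. ]
54 [  3.8 138.1  54. ]
98 [ 54.9 125.7  98. ]
98 [ 22.3 125.6  98. ]
10 [38.7 45.2 10. ]
[ 43.05192206  72.41973195 297.58964823]
(array([ 745.40632245, -126.8504825 ,  295.41576509]), array([ 0.42273489, -0.46936513, -0.35091952]), array([-0.00029806, -0.002069  ,  0.00078916]))
(array([ 738.11367175, -137.21829   ,  271.57618008]), array([ 0.34980838, -0.5730432 , -0.58931537]), array([-0.00029806, -0.002069  ,  0.00078916]))
```

```bash
python3 - <<'E'
from kin import *
crop(cv2.imread("pics/top0.png"),400,130,100,80,7,"tc.png")
T=cal("top");S=cal("scene")
print(atz(T,[(436,169)],0),atz(T,[(447,158)],150),atz(S,[(262.5,371)],0),atz(S,[(257,348)],150))
E
```

```text
[[ 768.81513612 -261.01641284    0.        ]] [[ 763.57050512 -259.61060839  150.        ]] [[ 776.10929899 -269.49424464    0.        ]] [[ 777.13566955 -268.9825534   150.        ]]
```

View pics/tc.png

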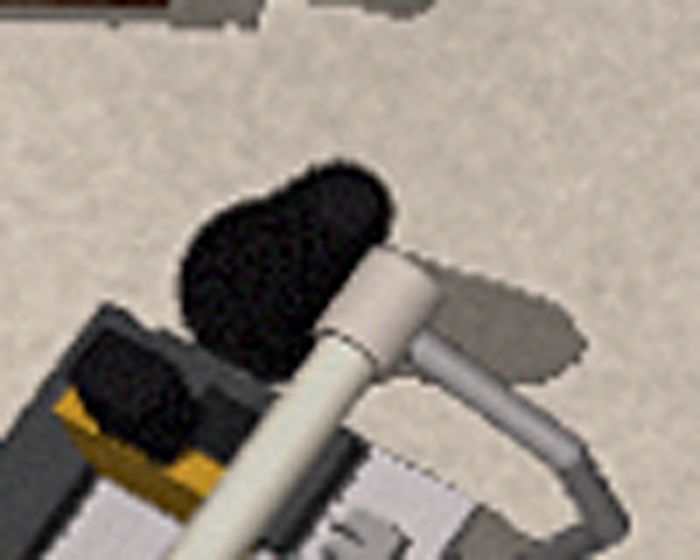

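```bash
python3 - <<'E'
from plan import *
for pos in [(38.7,138,285),(38.7,138,234)]: print(delta(P2,pos))
E
```

```text
(array([ 755.58287395, -119.33530036,  317.34861344]), array([ 0.5245004 , -0.3942133 , -0.13159103]), array([-0.00029806, -0.002069  ,  0.00078916]))
(array([ 741.80786707, -138.91893675,  272.31828621]), array([ 0.38675033, -0.59004967, -0.5818943 ]), array([-0.00029806, -0.002069  ,  0.00078916]))
```

drive_tool([
  [[0.2,-0.14,-0.03,0,0,0],[0.4,-0.3,-0.08,0,-0.001,0],[0.525,-0.394,-0.132,0,-0.002,0],[0.525,-0.394,-0.132,0,-0.002,0.001],[0.525,-0.394,-0.132,0,-0.002,0.001]],
])

```text
time_s: 12.7
eef_pos: [755.2, -118.4, 318.0]
ee_rot: [-0.073, 0.292, 0.925, -0.23]
force: [-0.5, 0.7, -0.8]
grip_width: 0.751
```

```bash
python3 - <<'E'
from plan import *
print(inbed(P2))
c=cal('wrist');im=viewer.capture('wrist')[:,:,::-1]; cv2.imwrite('pics/wrist11.png',im);np.savez('wrist11.npz',**c)
for pos in [(38.7,138,285),(38.7,138,234)]: print(delta(P2,pos))
E
```

```text
(array([ 38.54358952, 137.15014316, 285.82785376]), array([-0.59543755, -0.78664001, -0.54921237]), array([-0.02150624, -0.01141263, -0.06380825]))
(array([ 755.58287395, -119.33530036,  317.34861344]), array([ 0.00375707, -0.0092539 , -0.00896625]), array([-0.00025497,  0.0001933 , -0.00071327]))
(array([ 741.80786707, -138.91893675,  272.31828621]), array([-0.133993  , -0.20509026, -0.45926953]), array([-0.00025497,  0.0001933 , -0.00071327]))
```

View pics/wrist11.png

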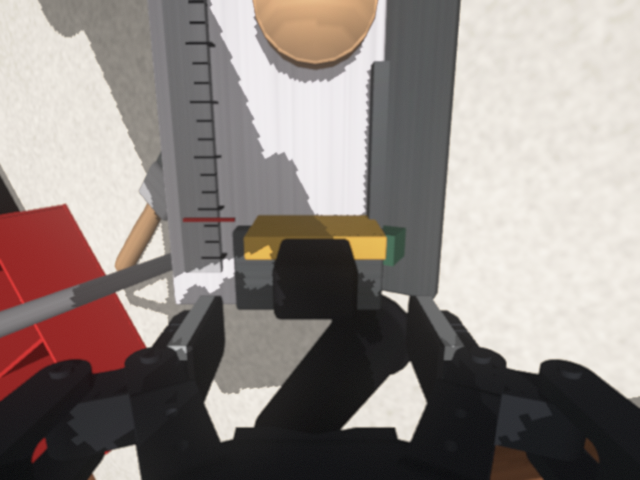

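```bash
python3 - <<'E'
from plan import *
c=dict(np.load("wrist11.npz"))
crop(cv2.imread("pics/wrist11.png"),225,200,190,130,4,"w11c.png")
px=[(246,237),(387,238),(274,318),(357,318),(315,64)];zs=[54,54,98,98,10]
o,d=ray(c,px);B=bedR(P2[3]); ob=(o-np.array(P2[:3]))@B; db=d@B
for i,z in enumerate(zs): print(z,(ob+db[i]*((z-ob[2])/db[i,2])).round(1))
E
```

```text
54 [ 72.5 126.   54. ]
54 [  3.2 126.5  54. ]
98 [ 55.2 148.1  98. ]
98 [ 21.5 148.1  98. ]
10 [38.7 41.4 10. ]
```

View pics/w11c.png

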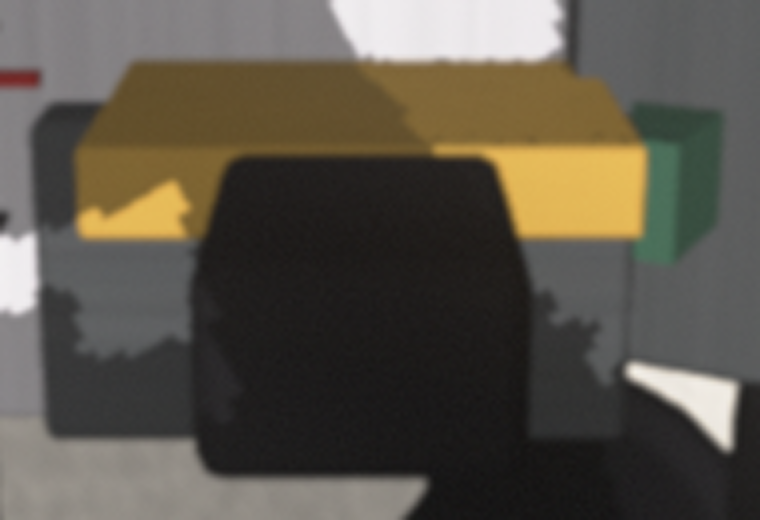

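drive_tool([
  [[-0.04,-0.06,-0.15,0,0,0],[-0.09,-0.14,-0.3,0,0,0],[-0.13,-0.2,-0.44,0,0,0],[-0.134,-0.205,-0.459,0,0,0],[-0.134,-0.205,-0.459,0,0,0]],
])

```text
time_s: 13.38
eef_pos: [741.8, -138.4, 273.4]
ee_rot: [-0.072, 0.292, 0.925, -0.23]
force: [0.1, -1.1, 0.6]
grip_width: 0.75
```

```bash
python3 -c "
from plan import *
print(inbed(P2))"
```

```text
(array([ 38.86262257, 137.72462514, 235.13045964]), array([0.97593837, 0.70866819, 0.11037233]), array([-0.04515336, -0.09284722, -0.04876217]))
```

Pinch the block lightly (20 N).

drive_tool([
  [[0,0,0,0,0,0],[0,0,0,0,0,0],[0,0,0,0,0,0],[0,0,0,0,0,0],[0,0,0,0,0,0]],
], fingers=-1, force=20)

```text
time_s: 14.0
eef_pos: [742.0, -138.0, 274.3]
ee_rot: [-0.071, 0.292, 0.925, -0.23]
force: [2.0, 4.8, 5.7]
grip_width: 0.391
```

```bash
python3 -c "
from plan import *
print(inbed(P2))
print(bedR(P2[3])[:,1])"
```

```text
(array([ 38.86964588, 137.59264269, 236.10614581]), array([-1.79735815, -1.1022664 ,  7.43143251]), array([-0.08121895, -0.17229406, -0.04249102]))
[ 0.81792573 -0.57532382  0.        ]
```

drive_tool([
  [[-0.025,0.017,0,0,0,0],[-0.082,0.058,0,0,0,0],[-0.139,0.098,0,0,0,0],[-0.196,0.138,0,0,0,0],[-0.253,0.178,0,0,0,0],[-0.31,0.218,0,0,0,0],[-0.367,0.258,0,0,0,0],[-0.42,0.295,0,0,0,0],[-0.45,0.317,0,0,0,0],[-0.45,0.317,0,0,0,0]],
])

```text
time_s: 15.25
eef_pos: [697.0, -106.5, 274.2]
ee_rot: [-0.071, 0.292, 0.925, -0.231]
force: [3.1, 0.0, 0.6]
grip_width: 0.395
```

```bash
python3 -c "
from plan import *
print(inbed(P2),ctrl.sense()['grip_width'])
im=viewer.capture('wrist')[:,:,::-1]; cv2.imwrite('pics/wrist12.png',im); np.savez('wrist12.npz',**cal('wrist'))"
```

```text
(array([ 38.98585217,  82.70869743, 236.0346845 ]), array([-1.30181689,  2.47607275,  1.3533563 ]), array([-0.08139693, -0.22076705, -0.03549904])) 0.39487999448444727
```

View pics/wrist12.png

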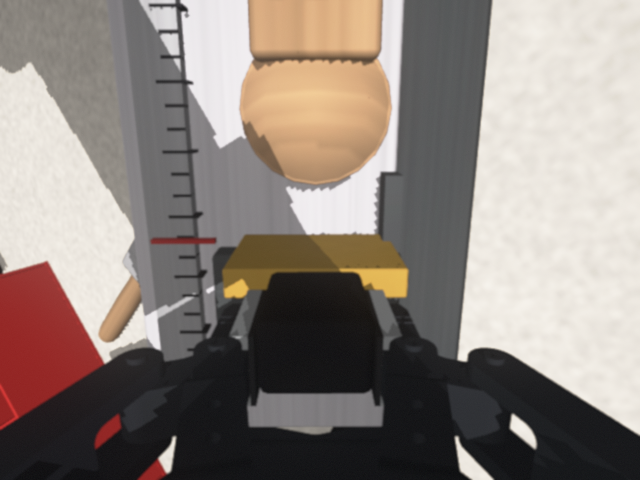

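```bash
python3 - <<'E'
from plan import *
c=dict(np.load("wrist12.npz"))
px=[(318,184),(318,184),(318,184),(318,235.5),(318,267)];zs=[0,13,26,0,54]
o,d=ray(c,px);B=bedR(P2[3]); ob=(o-np.array(P2[:3]))@B; db=d@B
for i,z in enumerate(zs): print(z,(ob+db[i]*((z-ob[2])/db[i,2])).round(1))
print(ob)
E
```

```text
0 [37.3 46.9  0. ]
13 [37.4 45.  13. ]
26 [37.5 43.1 26. ]
0 [37.3 72.8  0. ]
54 [37.6 70.4 54. ]
[ 38.8360171   16.81960108 205.94638124]
```

drive_tool([
  [[-0.03,0.021,0,0,0,0],[-0.07,0.049,0,0,0,0],[-0.11,0.077,0,0,0,0],[-0.15,0.106,0,0,0,0],[-0.18,0.127,0,0,0,0],[-0.18,0.127,0,0,0,0]],
])

```text
time_s: 16.05
eef_pos: [679.1, -94.0, 274.2]
ee_rot: [-0.071, 0.292, 0.925, -0.231]
force: [2.9, -1.0, 0.5]
grip_width: 0.394
```

```bash
python3 -c "
from plan import *
print(inbed(P2),ctrl.sense()['grip_width'])
im=viewer.capture('wrist')[:,:,::-1]; cv2.imwrite('pics/wrist13.png',im); np.savez('wrist13.npz',**cal('wrist'))"
```

```text
(array([ 39.03086952,  60.84566859, 235.95885588]), array([-0.47327659,  2.91402426,  0.85808531]), array([-0.07686253, -0.22778399, -0.03172544])) 0.3935261908922997
```

View pics/wrist13.png

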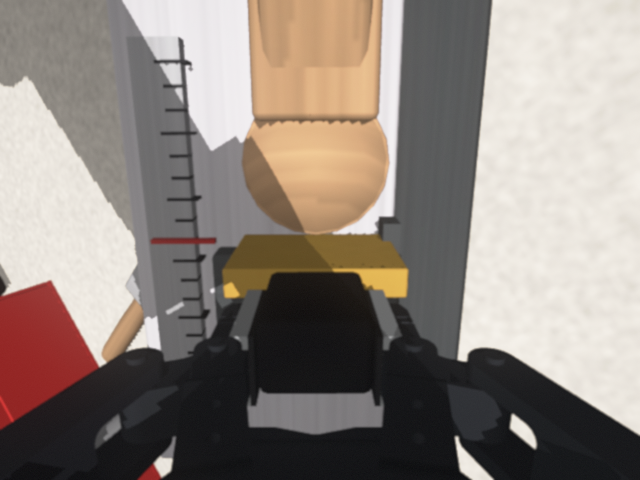

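drive_tool([
  [[-0.0082,0.0058,0,0,0,0],[-0.0164,0.0115,0,0,0,0],[-0.0245,0.0173,0,0,0,0],[-0.0327,0.023,0,0,0,0]],
])

```text
time_s: 16.6
eef_pos: [676.1, -92.0, 274.3]
ee_rot: [-0.07, 0.292, 0.925, -0.231]
force: [5.9, -1.8, -0.5]
grip_width: 0.397
```

```bash
python3 -c "
from plan import *
print(inbed(P2))"
```

```text
(array([ 39.09493176,  57.20153175, 235.97985673]), array([-1.9458347 ,  5.89652852,  0.46622042]), array([-0.0958617 , -0.28905547, -0.01159085]))
```

drive_tool([
  [[-0.0082,0.0058,0,0,0,0],[-0.0164,0.0115,0,0,0,0]],
])

```text
time_s: 16.85
eef_pos: [674.7, -91.0, 274.3]
ee_rot: [-0.07, 0.292, 0.926, -0.231]
force: [6.4, -1.8, 0.0]
grip_width: 0.398
```

```bash
python3 -c "
from plan import *
print(inbed(P2))
im=viewer.capture('wrist')[:,:,::-1]; cv2.imwrite('pics/wrist14.png',im); np.savez('wrist14.npz',**cal('wrist'))"
```

```text
(array([ 39.15082291,  55.5148281 , 235.99744317]), array([-1.97341902,  6.25688345,  1.05388273]), array([-0.11359512, -0.36200168,  0.00039135]))
```

View pics/wrist14.png

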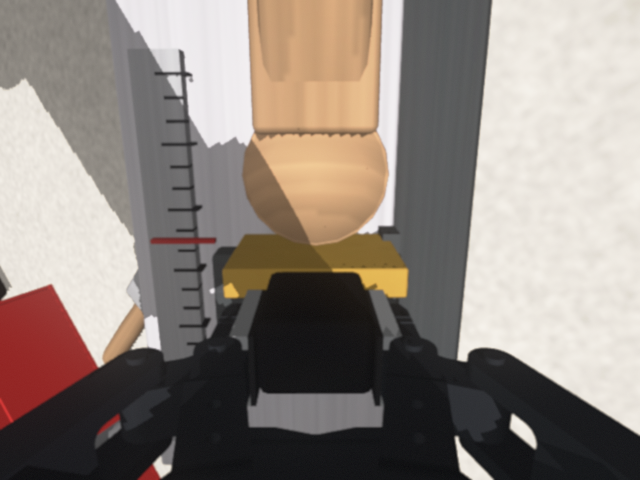

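drive_tool([
  [[-0.0082,0.0058,0,0,0,0],[-0.0082,0.0058,0,0,0,0]],
])

```text
time_s: 17.15
eef_pos: [674.1, -90.7, 274.3]
ee_rot: [-0.069, 0.292, 0.926, -0.231]
force: [6.4, -2.4, 0.0]
grip_width: 0.399
```

```bash
python3 -c "
from plan import *
print(inbed(P2)[:2])"
```

```text
(array([ 39.17985678,  54.83383346, 235.96026405]), array([-1.53556095,  6.64728187,  0.85595727]))
```

drive_tool([
  [[-0.0082,0.0058,0,0,0,0],[-0.0082,0.0058,0,0,0,0]],
])

```text
time_s: 17.4
eef_pos: [673.6, -90.4, 274.4]
ee_rot: [-0.068, 0.292, 0.926, -0.231]
force: [7.0, -2.5, 0.0]
grip_width: 0.399
```

```bash
python3 -c "
from plan import *
print(inbed(P2)[:2])"
```

```text
(array([ 39.27881915,  54.31387631, 236.01254771]), array([-1.77880421,  7.18170679,  0.96063737]))
```

drive_tool([
  [[-0.0082,0.0058,0,0,0,0],[-0.0082,0.0058,0,0,0,0]],
])

```text
time_s: 17.65
eef_pos: [673.1, -90.2, 274.4]
ee_rot: [-0.067, 0.292, 0.926, -0.231]
force: [8.5, -2.9, -1.0]
grip_width: 0.396
```

```bash
python3 -c "
from plan import *
print(inbed(P2)[:2])
im=viewer.capture('wrist')[:,:,::-1]; cv2.imwrite('pics/wrist15.png',im)"
```

```text
(array([ 39.34461795,  53.80473921, 235.97362594]), array([-2.70120627,  8.61549243,  0.30801179]))
```

View pics/wrist15.png

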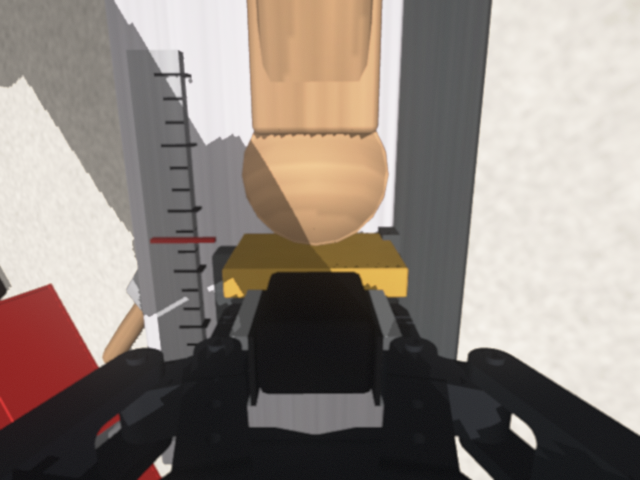

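```bash
python3 -c "
from plan import *
print(inbed(P2));print(delta(P2,(39,53,236)))
a=cv2.imread('pics/wrist14.png');b=cv2.imread('pics/wrist15.png')
ga=cv2.cvtColor(a,6).astype(np.float32);gb=cv2.cvtColor(b,6).astype(np.float32)
for n,(x,y,w,h) in dict(last=(250,60,130,150),scale=(150,60,60,160),jaw=(225,240,180,60),ledge=(370,150,110,140)).items(): print(n,cv2.phaseCorrelate(ga[y:y+h,x:x+w].copy(),gb[y:y+h,x:x+w].copy()))
"
```

```text
(array([ 39.352905  ,  53.82001223, 236.00941071]), array([-2.7436309 ,  9.22283843,  0.120961  ]), array([-0.18703572, -0.68588694,  0.0575229 ]))
(array([672.67198217, -89.46508176, 274.22502286]), array([-0.00493982,  0.00723022, -0.00173988]), array([ 0.00234414,  0.0069448 , -0.0030135 ]))
last ((-0.060777976055689464, 0.8002329798386114), 0.670468068063995)
scale ((-0.7412441424373917, 0.9208425200070423), 0.9284916692972183)
jaw ((-0.2528098194394204, 0.1576951520899854), 0.588889244220875)
ledge ((-0.07767947814858189, 0.11163884672502888), 0.9461332886307328)
```

drive_tool([
  [[0,0,0,0.0023,0.007,-0.003],[0,0,0,0.0023,0.007,-0.003]],
])

```text
time_s: 17.95
eef_pos: [673.7, -90.3, 274.3]
ee_rot: [-0.072, 0.293, 0.925, -0.23]
force: [8.4, -1.2, -1.9]
grip_width: 0.391
```

```bash
cat > chk.py <<'E'
from plan import *
import sys
print(inbed(P2)); print(delta(P2,(39,53,236))[2])
b=inbed(P2); print("tip y",b[0][1]-155*np.radians(-b[2][1]))
for n in ('wrist','top','scene') if len(sys.argv)>2 else ('wrist',):
    im=viewer.capture(n)[:,:,::-1]; cv2.imwrite(f'pics/{n}{sys.argv[1]}.png',im); np.savez(f'{n}{sys.argv[1]}.npz',**cal(n))
a=cv2.imread('pics/wrist14.png');b=cv2.imread(f'pics/wrist{sys.argv[1]}.png')
ga=cv2.cvtColor(a,6).astype(np.float32);gb=cv2.cvtColor(b,6).astype(np.float32)
for n,(x,y,w,h) in dict(last=(250,60,130,150),scale=(150,60,60,160),jaw=(225,240,180,60)).items(): print(n,np.round(cv2.phaseCorrelate(ga[y:y+h,x:x+w].copy(),gb[y:y+h,x:x+w].copy())[0],2))
E
python3 chk.py 16 1
```

```text
(array([ 39.08274705,  54.26383615, 235.99063233]), array([-4.29650069,  7.57628619,  0.16669629]), array([-0.07838418, -0.12653735,  0.00445427]))
[ 1.52132452e-05  1.53544597e-03 -6.16364455e-04]
tip y 53.921519688424326
last [0.08 0.77]
scale [-1.03 -0.19]
jaw [-0.2   0.49]
```

View pics/wrist16.png

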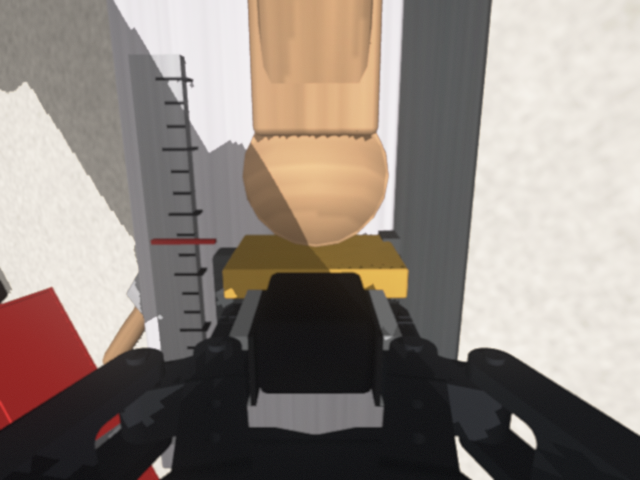

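View pics/top16.png

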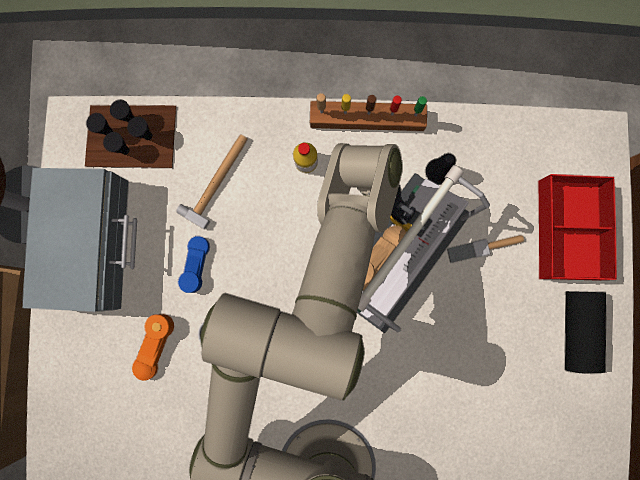

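drive_tool([
  [[-0.0082,0.0058,0,0,0.003,-0.001],[-0.0164,0.0115,0,0,0.003,-0.001],[-0.0164,0.0115,0,0,0.003,-0.001]],
])

```text
time_s: 18.48
eef_pos: [672.5, -89.2, 274.2]
ee_rot: [-0.073, 0.293, 0.925, -0.231]
force: [7.8, -2.5, -1.5]
grip_width: 0.4
```

```bash
sed -i 's/radians(-b\[2\]\[1\])/radians(b[2][1])/' chk.py; python3 chk.py 17
```

```text
(array([ 38.90477321,  52.71913689, 235.98876001]), array([-2.83570334,  7.86410906, -0.14548303]), array([-0.02196031, -0.05100045, -0.00385138]))
[ 7.67232493e-05  5.33190801e-04 -3.03820318e-04]
tip y 52.857106379778536
last [1.28 0.31]
scale [ 0.86 -0.48]
jaw [0.07 0.36]
```

View pics/wrist17.png

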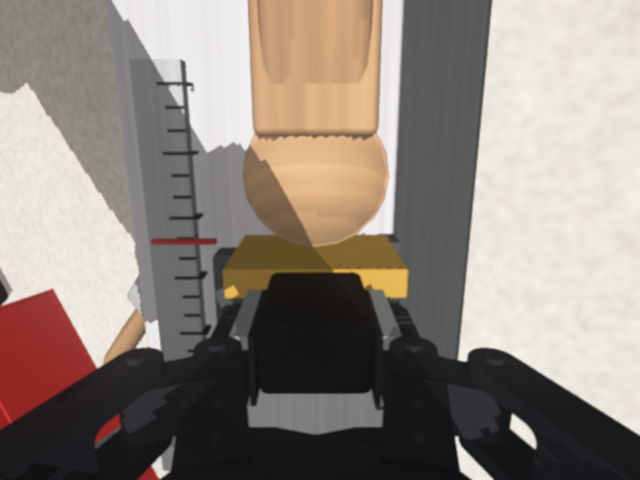

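drive_tool([
  [[-0.005,0.0035,0,0,0.002,-0.001],[-0.01,0.007,0,0,0.002,-0.001],[-0.01,0.007,0,0,0.002,-0.001]],
])

```text
time_s: 18.9
eef_pos: [672.0, -88.8, 274.2]
ee_rot: [-0.073, 0.293, 0.925, -0.231]
force: [7.3, -2.2, -1.5]
grip_width: 0.397
```

```bash
python3 chk.py 18|head -4
```

```text
(array([ 38.85469984,  52.07356614, 235.99426955]), array([-2.8358058 ,  7.20145084, -0.19896526]), array([-0.00484607, -0.0399497 ,  0.02904711]))
[2.68616939e-04 4.75478246e-04 7.65758439e-05]
tip y 52.181640489365805
last [0.51 0.16]
```

drive_tool([
  [[-0.005,0.0035,0,0,0.002,-0.001],[-0.01,0.007,0,0,0.002,-0.001],[-0.01,0.007,0,0,0.002,-0.001]],
])

```text
time_s: 19.32
eef_pos: [671.5, -88.5, 274.2]
ee_rot: [-0.072, 0.293, 0.925, -0.231]
force: [8.4, -3.4, -2.6]
grip_width: 0.401
```

```bash
python3 chk.py 19 1|head -4; python3 - <<'E'
from h import *
crop(cv2.imread("pics/scene19.png"),215,200,110,130,5,"s19.png");crop(cv2.imread("pics/top19.png"),330,200,110,130,4.6,"t19.png")
E
```

```text
(array([ 38.86146991,  51.49195238, 236.04963341]), array([-3.04499491,  8.83502735, -1.27052673]), array([ 0.00446538, -0.05424256,  0.05632254]))
[0.00051577 0.00064702 0.00026961]
tip y 51.63869263693537
last [0.43 1.18]
```

View pics/s19.png

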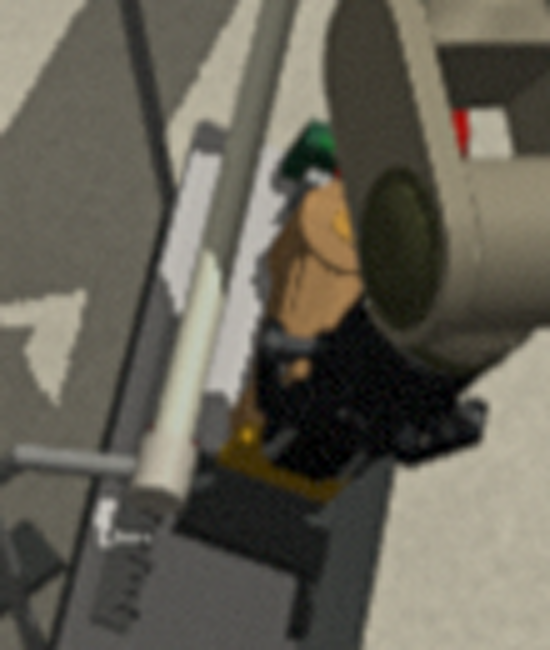

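View pics/t19.png

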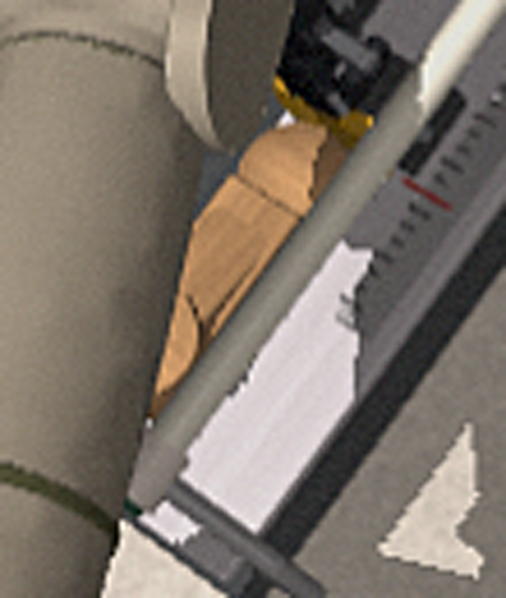

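drive_tool([
  [[-0.005,0.0035,0,0,0.002,0],[-0.01,0.007,0,0,0.002,0],[-0.01,0.007,0,0,0.002,0]],
])

```text
time_s: 19.85
eef_pos: [671.1, -88.2, 274.1]
ee_rot: [-0.072, 0.293, 0.925, -0.231]
force: [8.4, -3.3, -1.7]
grip_width: 0.4
```

```bash
python3 chk.py 20|head -4
```

```text
(array([ 38.82114932,  50.97575984, 235.99554334]), array([-2.67653324,  8.8062971 , -0.45916278]), array([ 0.00972505, -0.10809149,  0.02121768]))
[ 0.00076215  0.00089572 -0.00035569]
tip y 51.26817546323892
last [0.62 1.22]
```

drive_tool([
  [[-0.005,0.0035,0,0,0.002,0],[-0.01,0.007,0,0,0.002,0],[-0.01,0.007,0,0,0.002,0]],
])

```text
time_s: 20.27
eef_pos: [670.7, -87.9, 274.1]
ee_rot: [-0.072, 0.292, 0.925, -0.231]
force: [9.4, -3.4, -2.5]
grip_width: 0.397
```

```bash
python3 chk.py 21|head -4
```

```text
(array([ 38.83417688,  50.4982135 , 235.98638852]), array([-3.55183308,  9.64615992, -0.98633373]), array([ 0.00792899, -0.17599188, -0.00702198]))
[ 0.00104432  0.00133156 -0.00098692]
tip y 50.97431734274083
last [0.56 0.77]
```

drive_tool([
  [[-0.005,0.0035,0,0.001,0.003,-0.001],[-0.01,0.007,0,0.001,0.003,-0.001],[-0.01,0.007,0,0.001,0.003,-0.001]],
])

```text
time_s: 20.7
eef_pos: [670.4, -87.7, 274.2]
ee_rot: [-0.072, 0.292, 0.925, -0.231]
force: [11.0, -4.9, -2.8]
grip_width: 0.39
```

```bash
python3 chk.py 22|head -4
```

```text
(array([ 38.88388461,  50.14688475, 236.0085915 ]), array([-3.40450308, 11.81670512, -1.39957157]), array([-0.01446968, -0.12902982, -0.00813927]))
[ 0.00057235  0.00109314 -0.00075292]
tip y 50.49594401714956
last [0.48 0.16]
```

drive_tool([
  [[-0.005,0.0035,0,0.001,0.003,-0.001],[-0.01,0.007,0,0.001,0.003,-0.001],[-0.01,0.007,0,0.001,0.003,-0.001]],
])

```text
time_s: 21.12
eef_pos: [670.1, -87.6, 274.2]
ee_rot: [-0.072, 0.293, 0.925, -0.231]
force: [11.8, -4.7, -3.5]
grip_width: 0.392
```

```bash
python3 chk.py 23|head -4
```

```text
(array([ 38.96655633,  49.84576197, 235.98406939]), array([-4.23408683, 12.36983215, -1.66250983]), array([-0.03494162, -0.09446858, -0.006155  ]))
[ 0.00019718  0.00095515 -0.00055317]
tip y 50.10132407660637
last [0.34 0.66]
```

drive_tool([
  [[-0.005,0.0035,0,0.001,0.003,-0.001],[-0.01,0.007,0,0.001,0.003,-0.001],[-0.01,0.007,0,0.001,0.003,-0.001]],
])

```text
time_s: 21.55
eef_pos: [669.9, -87.6, 274.2]
ee_rot: [-0.072, 0.293, 0.925, -0.23]
force: [11.8, -6.2, -2.8]
grip_width: 0.399
```

```bash
python3 chk.py 24|head -4
```

```text
(array([ 39.06034543,  49.59702431, 235.97607129]), array([-2.85002889, 13.16614034, -1.66501106]), array([-0.05475913, -0.07357932, -0.00543843]))
[-9.86769719e-05  9.17264807e-04 -4.37169376e-04]
tip y 49.79607551921617
last [0.36 0.96]
```

drive_tool([
  [[0,0,0,0,0,0],[0,0,0,0,0,0],[0,0,0,0,0,0],[0,0,0,0,0,0]],
], fingers=0.5)

```text
time_s: 22.1
eef_pos: [669.8, -87.5, 274.2]
ee_rot: [-0.072, 0.293, 0.925, -0.23]
force: [-0.2, 0.3, 0.8]
grip_width: 0.753
```

```bash
python3 chk.py 25|head -4
```

```text
(array([ 38.99782892,  49.49976134, 235.97186794]), array([ 0.27572149, -0.3117154 ,  0.70669362]), array([-0.04790084, -0.0555356 , -0.0151537 ]))
[-0.00016735  0.00068718 -0.00043836]
tip y 49.649999598189495
last [0.67 1.05]
```

View pics/wrist25.png

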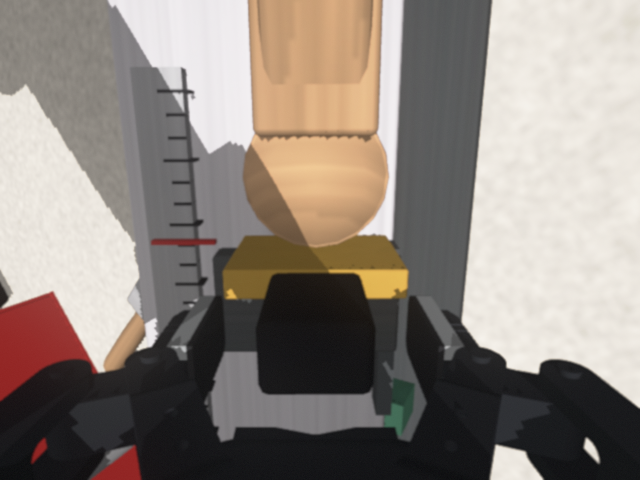

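drive_tool([
  [[0.03,0.043,0.1,0,0,0],[0.08,0.115,0.26,0,0,0],[0.122,0.173,0.397,0,0,0],[0.122,0.173,0.397,0,0,0]],
])

```text
time_s: 22.65
eef_pos: [682.3, -69.6, 315.4]
ee_rot: [-0.071, 0.293, 0.925, -0.23]
force: [0.6, -0.5, 0.2]
grip_width: 0.75
```

drive_tool([
  [[-0.2,0.14,0,0,0,0],[-0.5,0.35,0,0,0,0],[-0.78,0.55,0,0,0,0],[-0.78,0.55,0,0,0,0],[-0.78,0.55,0,0,0,0]],
])

```text
time_s: 23.28
eef_pos: [604.6, -15.0, 315.3]
ee_rot: [-0.071, 0.293, 0.925, -0.23]
force: [-0.3, 0.1, -0.5]
grip_width: 0.746
```

```bash
python3 chk.py 26|head -4;python3 - <<'E'
from h import *
crop(cv2.imread("pics/wrist26.png"),220,0,220,160,3.6,"w26c.png");crop(cv2.imread("pics/wrist9.png"),220,0,220,160,3.6,"w9c.png")
E
```

```text
(array([ 39.09332724, -45.5058594 , 282.42148194]), array([-0.14319194, -0.30588917, -0.47110214]), array([-0.103019  , -0.20827548,  0.02755838]))
[ 0.00032202  0.00244739 -0.00081608]
tip y -44.94242001695647
last [19.55 -1.31]
```

View pics/wrist26.png

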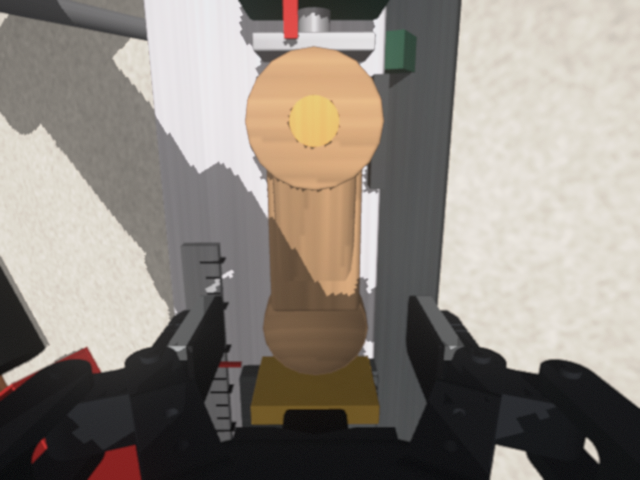

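View pics/w26c.png

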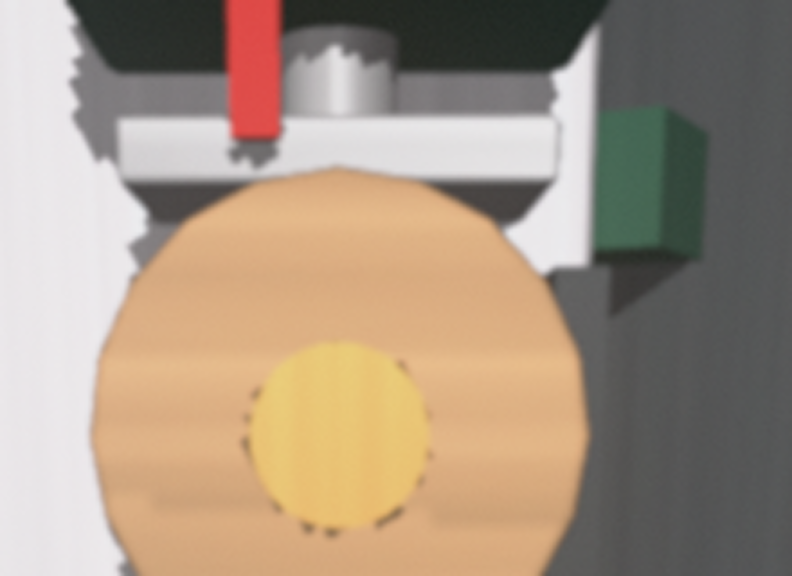

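View pics/w9c.png

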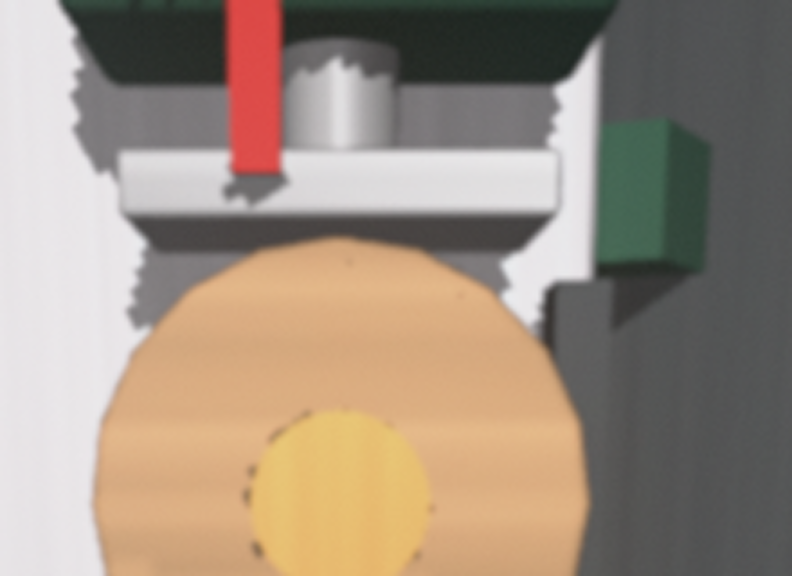

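```bash
python3 - <<'E'
from plan import *
B=bedR(P2[3])
for n,rows in (("wrist9",[(59.1,42),(77.9,16),(73,0)]),("wrist26",[(50.2,42),(74.1,16),(69.3,0)])):
    c=dict(np.load(n+".npz"))
    for (r,z),u in zip(rows,(313,380,390)):
        o,d=ray(c,[(u,r)]); ob=(o-np.array(P2[:3]))@B; db=(d@B)[0]; print(n,z,(ob+db*((z-ob[2])/db[2])).round(2))
    hr={'wrist9':139.5,'wrist26':121}[n]
    o,d=ray(c,[(314.5,hr)]); ob=(o-np.array(P2[:3]))@B; db=(d@B)[0]; print('heel',(ob+db*((56-ob[2])/db[2])).round(2))
E
```

```text
wrist9 42 [  39.74 -139.8    42.  ]
wrist9 16 [   5.19 -134.12   16.  ]
wrist9 0 [  -2.51 -138.17    0.  ]
heel [  39.06 -104.56   56.  ]
wrist26 42 [  39.57 -141.8    42.  ]
wrist26 16 [   4.83 -134.04   16.  ]
wrist26 0 [  -2.92 -138.09   -0.  ]
heel [  38.92 -110.63   56.  ]
```

drive_tool([
  [[0.1,0.3,0.3,0,0,0],[0.15,0.7,0.6,0,0,0],[0.15,1,0.7,0,0,0],[0.15,1,0.7,0,0,0],[0.15,1,0.7,0,0,0]],
])

```text
time_s: 23.95
eef_pos: [620.1, 83.8, 384.3]
ee_rot: [-0.072, 0.293, 0.925, -0.231]
force: [0.6, -0.6, 0.2]
grip_width: 0.752
```

```bash
python3 chk.py 27 1|head -2;python3 - <<'E'
from h import *
crop(cv2.imread("pics/scene27.png"),215,190,150,170,3.5,"s27.png");crop(cv2.imread("pics/top27.png"),320,140,170,190,3.1,"t27.png")
E
```

```text
(array([ -7.7804674 , -89.70957329, 385.52386154]), array([0.20188432, 0.80069124, 0.12904972]), array([-0.05600853, -0.13853522,  0.06399782]))
[ 4.64978993e-04  1.74273199e-03 -9.47958737e-05]
```

View pics/s27.png

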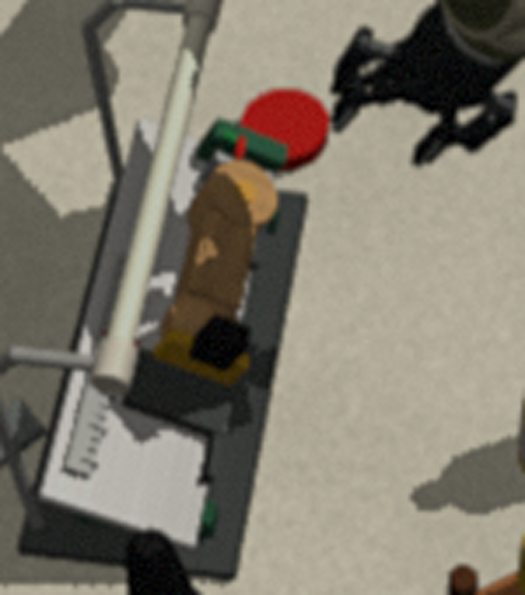

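View pics/top27.png

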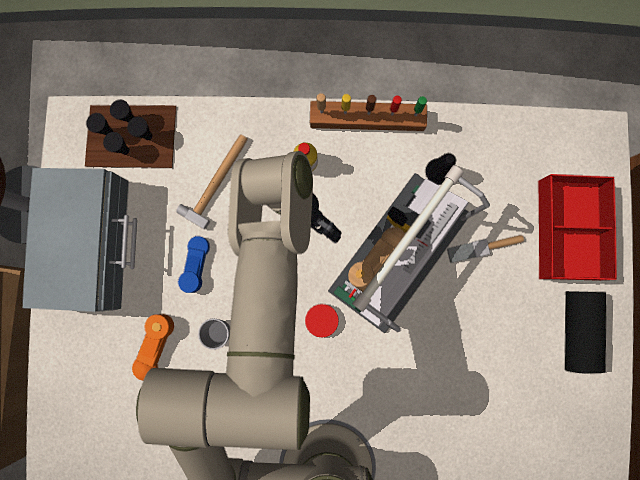

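The last is seated and pinched between the jaw and the anvil. The other objects are where they were, and the hand is clear.

```bash
python3 -c "
from rig import ctrl
print(ctrl.finish_job())"
```

```text
the job is handed in; nothing more can be done
None
```

The last is in the gauge, lightly pinched between the yellow jaw and the anvil, and the job was handed in at about 24 s. I gripped it at the waist and leaned the hand square to the bed. I set it down sole flat against the ledge, heel towards the anvil with about a 4 mm gap, and let go. I then pinched the jaw's grip block at 20 N, slid the jaw up in small steps, released it and drew back.

**What the last checks showed:**
- **Anvil travel:** comparing wrist pictures before and after, the anvil moved in about 2.1 mm, which is about 4.2 N on its spring.
- **Heel:** it moved about 6.1 mm, which fits the 4 mm gap plus the anvil travel. The heel centre sits at bed x ≈ 39 mm.
- **Jaw:** it stayed put after release, and the wrist force read about 0.
- **Other objects:** the blue last and the other things in view of the overhead camera look unmoved. The arm partly hid the glue bottle in that picture.

**Where the checks disagreed:**
- **Pinch force:** the push force suggested about 5.5 N, against 4.2 N from the travel. Both are within 4 to 8 N, but 4.2 N is near the low end.
- **Bed height:** the overview cameras put the bed several millimetres too low. I used the wrist camera and contact force instead.
- **Toe support:** only the heel touches the ledge, because the round toe lies over the gap. It looked straight in the last wrist picture.

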